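# Load the big thread spool onto the bench thread stand

## Task

The bench thread stand is empty: take its spindle out by the handle, run the shaft through the bore of the big spool lying in the tray, and slide it on gently until the spool bears against the collar clamped on the shaft, without ramming it. Lift the spool out of the tray on the spindle and lay the spindle gently back down in the two slots of the stand, so that the spool hangs free between the uprights and still sits up against the collar. Leave the small spool and everything else on the bench where it is.

Things in the scene. Friction and masses are not known exactly. Their poses are not given: they have to be found in the camera images.
- spindle: Steel rod 8 mm across with a wooden handle, at first lying in the stand. Origin on its axis, x from handle to tip: handle x = -145 to -90 mm, shaft to +104 mm, square-cut tip, 0.8 mm bevel. A steel collar, 20 mm across, 9 mm long, is clamped on the shaft, its tip-side face anywhere from x = -49 to -17 mm: not measured, other each time, fast up to 60 N. 100 g. Held, the tip sags, more when loaded.
- handle (a point): Middle of the spindle's handle, 117.5 mm from the spindle's origin towards -x; axes as the spindle's. Handle 55 mm long, 16 mm across its flats (along y), 20 mm high (z), flats upright at the start. It can turn in a weak grip: hold it with 40 N or more.
- spool: The big spool of thread, lying on its side in one lane of the tray. Wooden flanges 76 mm across, 56 mm over its flat end faces, plain bore 10 mm right through. Origin at its centre, x along the bore, level, about 41 mm above the bench. 110 to 200 g, loose: 1 to 2 N slides it back the 0 to 2 mm to the tray's back wall, over which a hard push off the bore tips it.
- stand: Thread stand, fixed: base 200 x 90 x 12 mm; two uprights 12 mm thick, 50 wide, 98 high, centred at x = -74 and 74 mm, 136 mm clear between. Open slots 12 mm wide, floor 71 mm up, flaring to 32 mm over the top 10 mm. Origin under its centre, x along the spindle in the slots. At first the spindle lies there, x the same way, 75 mm up, within 4 mm of centred, handle outside, collar inside.
- tray: Low plywood tray, fixed, 100 x 180 mm, floor 4 mm thick, two lanes 84 mm wide along its x, parted and edged by walls 16 mm high (from the bench). Open at the front (-x), where the spindle enters; back wall at +x 28 mm high, inner face 45 mm from the centre. Origin under its centre. Each spool lies in one lane, axis along it within 3 degrees; the bores clear the back wall.
- small_spool: The small spool in the other lane, to be left alone: flanges 56 mm across, 48 mm long. Origin at its centre, x along its axis.
Not all that is in view belongs to the job. There is more than one size of the spindle; the job needs the larger.

How it is judged (in metres and radians):
On the way:
1. the big spool is on the spindle's shaft and lifted clear of the tray with it (height (world z) of spool above 0.085 m and x of spool in the frame of spindle between -0.03 and 0.05 m and y of spool in the frame of spindle between -0.005 and 0.005 m and z of spool in the frame of spindle between -0.005 and 0.005 m and contact force between the fingers and spool below 0.5 N), for 0.2 s.
At the end, for the whole second after the job is handed in: the spindle lies in both slots of the stand (axis 71 to 79 mm up, at most 4 mm off the slots' middle, 12 mm off centre lengthwise and 3 degrees off in direction); the big spool hangs on it between the uprights with at most 2.5 mm between flange and collar; both at rest (x of spool in the frame of collar between 0.026 and 0.0305 m and z of spindle in the frame of stand between 0.071 and 0.079 m and y of spindle in the frame of stand between -0.004 and 0.004 m and x of spindle in the frame of stand between -0.012 and 0.012 m and angle between the x axis of spindle and the x axis of stand, either way round below 0.05 rad and z of spool in the frame of stand between 0.066 and 0.08 m and y of spool in the frame of stand between -0.008 and 0.008 m and linear speed of each of spool, spindle below 0.02 m/s); the robot touches nothing.
It fails at once if the spindle rams or levers the big spool with over 25 N (contact force between spindle and spool above 25 N).
It fails at once if the spindle or spool is dropped or forced onto the stand with over 20 N (contact force between any of spindle, spool and stand above 20 N).
It fails at once if the spindle is let fall, not laid down (it goes over 0.45 m/s out of the fingers) (linear speed of spindle above 0.45 m/s and contact force between the fingers and spindle below 0.2 N).
It fails at once if the small spool is shifted by over 25 mm (distance of small_spool from where it was at the start of the episode above 0.025 m).
It fails at once if a tool or fitting lying on the bench is shifted by over 30 mm (distance of any of mallet, beveller, key_fob, bone_folder, dye_jar, setting_anvil from where it was at the start of the episode above 0.03 m).
It also fails if it takes over 67 s, if anything falls off the work surface, if the arm or the gripper's body presses on something with over 40 N, if the wrist force passes 120 N, or if a joint passes its speed limit or range.

## Robot

A 6-joint arm with a two-finger parallel gripper is mounted at the origin on the work surface. World frame = base frame: x ahead of the robot, y to its left, z up, the work surface at z = 0. Lengths are in mm, angles in rad, forces in N, time in s.
With the tool pointing down it reaches from about 325 to 875 mm from the base axis. Payload 4.4 kg.
Tool frame: the origin (TCP) lies midway between the tips of the shut fingers; the grasp point (between the pads) lies 19 mm behind it; z points along the fingers, x is the direction in which the jaws open and shut, and the axes are right-handed (so a half turn about z gives the same grasp; the last joint's range is limited). The gripper opens to 85 mm and grips with 20 to 120 N. Pads are 22 mm wide; open, the fingers measure 114 mm over their backs; the gripper's body (76 mm by 85 mm) begins 54 mm behind the grasp point. The pads swing forward as they close: fully open they stand 13 mm farther back than shut.
Start: joints at [1.054, 0.207, 1.542, -0, 1.393, -0.15], TCP at [205.685, 536.955, 203.782] pointing down, gripper open.
Joint ranges: [-2.73, 2.73], [-0.86, 2.22], [0.23, 2.46], [-1.11, 4.25], [0.08, 2.63], [-2.82, 2.82]. Speed limits (rad/s): [2.79, 2.79, 3.14, 3.14, 3.14, 3.14].

## Interface

Orientations are given as a rotation vector (axis times angle).
In Python, from bench import * gives the robot as it stands.
- The arm moves only by the tool jog_arm, never from a script. Its argument "targets" is a list that holds one entry, the list of rows, each a list of 5 numbers: the shift along the tool's x, y, z in mm, then the turn about the tool's z in degrees, then the opening, from 0 (shut) to 1 (fully open). A call has 1 to 12 rows; each row is the pose to reach, as a shift and turn from the pose measured when the call began, along the tool's axes at that moment; what a row does not reach only later rows make up. A row lasts 1/8 s, in which the tool goes at most 62.5 mm and 10.7 degrees, less where a joint would pass 70% of its speed; a pose out of reach is approached as far as the arm can. A call with a gripper value outside its range is refused whole. The fingers move at their own pace and stop on an object; "force" is the grip in N (left out, the last holds). Time passes only in rows, so rows that repeat a pose let the fingers close. It gives the time, the measured TCP pose, the force and the opening at its end, in the units of the state.
- get_obs(): the state, without advancing time (a new reading comes with each control period).
- camera(name): name is "scene" or "side" or "wrist"; returns (picture, depth): 420x560x3 uint8, red, green, blue; 420x560 float32, mm along the optical axis (not along the pixel's ray), 0 where there is no reading.
- get_calibration(name): a dict with "fov_y" (degrees; the focal length in pixels is half the picture's height over the tangent of half this angle, whatever the lens; pixels are square), "cx", "cy" (the principal point, pixels), "xyz" and "orientation" of the camera in the world. Camera axes: x right, y down, z forward; pixel columns grow to the right and rows downward; lengths in mm; the calibration is good to about 2 mm. A picture is of the moment at which its call begins: read the wrist's pose just before it. get_calibration takes no time and is no camera call; for the wrist camera it gives the pose at the moment of the call.
- hand_in(): hands the job in, once; it reports no verdict.
The state is a dict: "t": time; "joint_positions": joint angles; "joint_vel": joint speeds; "joint_efforts": joint torques, N m; "position": TCP position; "tool_rot": TCP orientation; "force": force on the tool from outside, world axes, zero at the start; "wrist_torque": the same for the moment, N m; "width": finger opening in mm.
Only numpy, scipy, OpenCV 4.12 (cv2) and the standard library are available. Lean on these libraries where they do the work, as an engineer would, in place of code of your own. Each camera call takes 0.05 s, during which the arm holds its last target. There are 200 camera calls.

## Working session

There is one attempt and no reset: what is moved stays moved. The work goes in short steps, Python scripts to look and compute and a tool call to move; the robot and the scene stay as the last step left them, time stands still between calls to the robot, and variables do not carry over. Pictures are saved under pics/ and viewed, about 8 in all and at most 12, crops included, and the job is handed in when it is done.

Besides the shell and the picture viewer there is one more tool, called after "Request:" in YAML: its name, and indented under it one key for each argument. jog_arm: Moves the arm, as the interface text tells. Its arguments: {"type":"object","properties":{"targets":{"type":"array"},"force":{"type":"number"}},"required":["targets"]}

```bash
mkdir -p pics; cat > h.py <<'E'
from bench import *
import numpy as np, cv2
from scipy.spatial.transform import Rotation as R
def rot(o):
    o=np.array(o,float)
    return o if o.shape==(3,3) else (R.from_rotvec(o).as_matrix() if o.size==3 else R.from_quat(o).as_matrix())
def grab(name):
    c=get_calibration(name); p,d=camera(name)
    f=210/np.tan(np.radians(c['fov_y'])/2)
    v,u=np.mgrid[0:420,0:560]
    P=np.stack([(u-c['cx'])/f*d,(v-c['cy'])/f*d,d],-1)@rot(c['orientation']).T+np.array(c['xyz'])
    P[d==0]=np.nan
    return p,d,P,c
E
python3 - <<'E'
from h import *
for n in('scene','side'):
    p,d,P,c=grab(n); print(n,c)
    cv2.imwrite(f'pics/{n}0.png',p[:,:,::-1]); np.savez(f'{n}0.npz',p=p,d=d,P=P)
print(get_obs())
E
```

```text
scene {'fov_y': 53.1686580903325, 'cx': 282.7140099596875, 'cy': 206.65970620331885, 'xyz': array([ 785.63593407, -325.52349374,  449.64887261]), 'orientation': array([-2.05603946, -0.6503902 ,  0.34845507])}
side {'fov_y': 52.917491824320585, 'cx': 281.46474013590205, 'cy': 212.9660254030241, 'xyz': array([ 313.55212499, -348.28606488,  636.55468505]), 'orientation': array([-2.35538382,  0.29548328, -0.13115683])}
{'t': 0.1, 'joint_positions': array([ 1.05448381e+00,  2.07377388e-01,  1.54280005e+00,  6.22545310e-08,
        1.39352472e+00, -1.50486235e-01]), 'joint_vel': array([ 2.38496367e-03, -1.79329741e-03, -3.88634693e-03, -1.74985576e-05,
        1.88637747e-04, -1.25950046e-03]), 'joint_efforts': array([-5.01625036e-04, -3.84094477e+01, -2.92547697e+01, -3.13099063e-04,
        4.88752223e-03,  1.18356516e-05]), 'position': array([205.32218865, 536.29742222, 202.72299509]), 'tool_rot': array([ 2.58769194,  1.77979159, -0.00298001]), 'force': array([-0.42171189,  0.3115573 ,  0.16712108]), 'wrist_torque': array([-0.00140057,  0.0057167 , -0.02032221]), 'width': 85.1418236436397}
```

View pics/scene0.png

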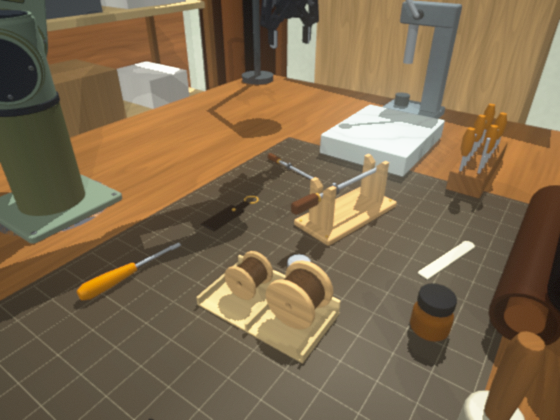

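View pics/side0.png

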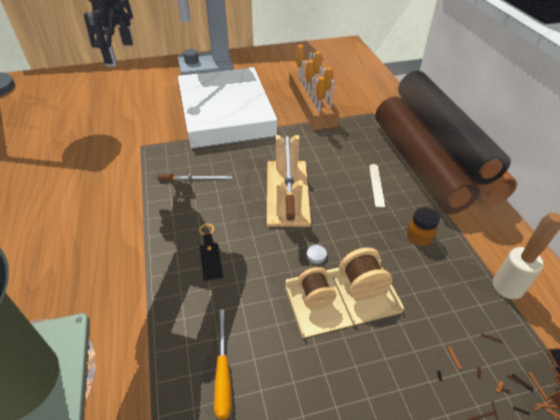

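Candidates: the handled rod in the stand, side (290,180) / scene (335,190), and a small handled rod on the bench, side (195,178) / scene (295,168). The first lies in the stand's slots and is the larger, so it fits. For spools, the larger flanges are at side (365,272) / scene (300,295), and the small one is at side (317,288). I'll check this in a crop and take measurements.

```bash
python3 - <<'E'
from h import *
Z={n:np.load(f'{n}0.npz') for n in('scene','side')}
def at(n,u,v): 
    q=Z[n]['P'][v-1:v+2,u-1:u+2].reshape(-1,3); return np.nanmedian(q,0).round(1)
for l,n,u,v in[('handle','side',290,205),('shaft','side',289,155),('handle','scene',305,203),('shaft','scene',355,184),('bigtop','side',360,255),('bigface','side',372,283),('smallrod','side',210,178),('bench','side',250,330),('bench','side',250,220),('benchsc','scene',380,320),('bench','scene',380,270),('trayfront','side',350,325)]: print(l,n,at(n,u,v))
for n,b in(('side',(250,120,420,340)),('scene',(190,140,410,360))):
    P=Z[n]['P'][b[1]:b[3],b[0]:b[2]]
    c=cv2.resize(Z[n]['p'][b[1]:b[3],b[0]:b[2]],None,fx=2.7,fy=2.7,interpolation=cv2.INTER_CUBIC)
    if n=='side': a=c
    else: c=c
    cv2.imwrite(f'pics/c_{n}.png',c[:,:,::-1])
a=cv2.imread('pics/c_side.png');c=cv2.imread('pics/c_scene.png')
h=min(a.shape[0],c.shape[0]);m=np.hstack([a[:h],c[:h]]);m=cv2.resize(m,None,fx=798/m.shape[1],fy=798/m.shape[1]);cv2.imwrite('pics/crop1.png',m)
E
```

```text
handle side [472.7 185.   86.8]
shaft side [512.4 341.7  79.1]
handle scene [479.  183.4  81.1]
shaft scene [4.594e+02 4.245e+02 3.000e-01]
bigtop side [560.3  52.9  71.7]
bigface side [565.3   6.   53.4]
smallrod side [342.9 393.7   2.4]
bench side [355.1  -0.7   2.1]
bench side [404.9 243.9   2.9]
benchsc scene [6.644e+02 9.250e+01 6.000e-01]
bench scene [620.8 191.2   0.7]
trayfront side [518.1 -33.    2.9]
```

View pics/crop1.png

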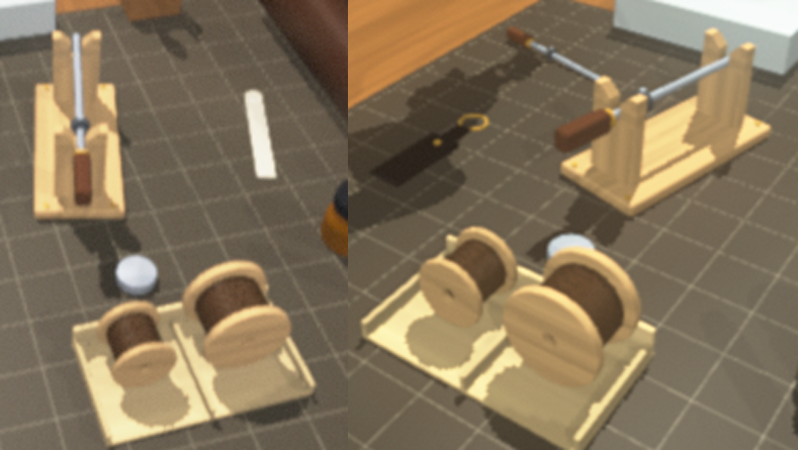

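The crop confirms it: the rod in the stand has the collar and handle, and the big spool is in the right (+x world) lane with its bore facing the robot's -y side. Next I'll fit precise poses.

```bash
cat > fit.py <<'E'
from h import *
from scipy.optimize import least_squares
def bx(P,c,h): # distance to box surface (unsigned outside + inside)
    q=np.abs(P-c)-h
    return np.linalg.norm(np.maximum(q,0),axis=1)+np.minimum(q.max(1),0)
def cyl(P,x0,x1,r): # along x at origin
    q=np.stack([np.abs(P[:,0]-(x0+x1)/2)-(x1-x0)/2,np.hypot(P[:,1],P[:,2])-r],1)
    return np.linalg.norm(np.maximum(q,0),axis=1)+np.minimum(q.max(1),0)
def loc(P,p,yaw,pitch=0):
    return (P-p)@R.from_euler('zy',[yaw,pitch]).as_matrix()
def dstand(P,x,y,yaw):
    L=loc(P,[x,y,0],yaw)
    D=[bx(L,[0,0,6],[100,45,6])]
    for s in(-74,74):
        for e in(-1,1): D.append(bx(L,[s,e*15.5,55],[6,9.5,43]))
    return np.min(D,0)
def dspindle(P,p,yaw,pitch,col):
    L=loc(P,p,yaw,pitch)
    return np.min([cyl(L,-90,104,4),cyl(L,col-9,col,10),bx(L,[-117.5,0,0],[27.5,8,10])],0)
def dspool(P,p,yaw):
    L=loc(P,p,yaw)
    return np.minimum(cyl(L,-28,-22,38),cyl(L,22,28,38))
E
python3 - <<'E'
from fit import *
for n in('scene','side'):
    P=np.load(f'{n}0.npz')['P'].reshape(-1,3); P=P[~np.isnan(P[:,0])]
    b=P[(np.abs(P[:,2])<8)&(P[:,0]>350)&(P[:,0]<750)&(P[:,1]>-80)&(P[:,1]<400)]
    print(n,'bench z med',np.median(b[:,2]).round(2))
    y0=np.radians(76)
    u=np.array([np.cos(y0),np.sin(y0)]); c0=np.array([473,185])+117*u
    sel=P[(np.linalg.norm(P[:,:2]-c0,axis=1)<190)]
    L=loc(sel,[*c0,0],y0); sel=sel[(L[:,0]>-160)&(L[:,0]<125)&(np.abs(L[:,1])<60)&(L[:,2]>7)]
    best=None
    for col in(-45,-38,-30,-22):
      def f(v): return np.minimum(dstand(sel,v[0],v[1],v[2])if 0 else np.inf,0)
      g=lambda v:np.minimum(np.abs(dstand(sel-[0,0,v[6]],*v[:3])),np.abs(dspindle(sel,[v[3],v[4],75+v[6]],v[2]+v[7],0,v[5])))
      r=least_squares(g,[*c0,y0,*c0,col,0,0],loss='soft_l1',f_scale=1.5,diff_step=1e-5,x_scale=[1,1,.01,1,1,1,1,.01])
      if best is None or r.cost<best.cost: best=r
    v=best.x; print(len(sel),best.cost.round(1),'stand',v[:2].round(1),np.degrees(v[2]).round(2),'spindle',v[3:5].round(1),'yaw',np.degrees(v[2]+v[7]).round(2),'collar',v[5].round(1),'dz',v[6].round(2))
    s=P[(np.linalg.norm(P[:,:2]-[567,33],axis=1)<55)&(P[:,2]>22)&(P[:,2]<95)]
    best=None
    for a in(70,80,90,100,110):
      for dy in(-10,10):
        r=least_squares(lambda v:dspool(s,v[:3],v[3]),[567,33+dy,41,np.radians(a)],loss='soft_l1',f_scale=1,diff_step=1e-5,x_scale=[1,1,1,.02])
        if best is None or r.cost<best.cost: best=r
    v=best.x; print(len(s),best.cost.round(1),'spool',v[:3].round(1),np.degrees(v[3]).round(2))
E
```

```text
scene bench z med 0.63
4530 7514.0 stand [497.5 294.5] 77.09 spindle [500.2 305.9] yaw 76.55 collar -42.6 dz -0.6
2888 10252.3 spool [566.6  28.5  40.7] 90.39
side bench z med 2.74
3230 5508.3 stand [498.9 293.5] 76.16 spindle [501.5 305.5] yaw 76.64 collar -41.6 dz 1.68
1793 7668.3 spool [563.7  28.1  43.3] 90.32
```

```bash
python3 - <<'E'
from fit import *
o=get_obs(); T=rot(o['tool_rot']); print(T.round(3), get_calibration('wrist'))
for n in('scene','side'):
    P=np.load(f'{n}0.npz')['P'].reshape(-1,3); P=P[~np.isnan(P[:,0])]
    s=P[(np.linalg.norm(P[:,:2]-[567,33],axis=1)<58)&(P[:,2]>24)&(P[:,2]<95)]
    def g(v):
        L=loc(s,v[:3],v[3]); return np.min([dspool(s,v[:3],v[3]),np.abs(cyl(L,-22,22,v[4]))],0)
    best=None
    for a in(70,80,100):
      for dy in(-10,0,10):
        r=least_squares(g,[565,30+dy,41,np.radians(a),28],loss='soft_l1',f_scale=1,diff_step=1e-5,x_scale=[1,1,1,.02,1])
        if best is None or r.cost<best.cost: best=r
    v=best.x; print(len(s),best.cost.round(1),'spool',v[:3].round(1),np.degrees(v[3]).round(2),v[4], np.percentile(np.abs(g(v)),[50,80,95]).round(2))
    # tray floor + walls yaw: small+big flange front plane via top rim
    t=P[(P[:,2]>2+ (2 if n=='side' else 0)+ -0.5+1.5)&(P[:,2]<12)&(P[:,0]>420)&(P[:,0]<640)&(P[:,1]>-70)&(P[:,1]<110)]
    rect=cv2.minAreaRect(t[:,:2].astype(np.float32)); print(len(t),rect)
E
```

```text
[[ 0.358  0.934 -0.001]
 [ 0.934 -0.358 -0.002]
 [-0.002 -0.    -1.   ]] {'fov_y': 69.00553393019052, 'cx': 278.54657614257684, 'cy': 209.5526938831296, 'xyz': array([127.62354308, 565.12226575, 373.93766841]), 'orientation': array([2.3516195 , 1.61811855, 0.26853536])}
2840 1017.5 spool [564.8  34.4  40.8] 90.33 29.2465323605676 [0.5  1.05 2.09]
3322 ((529.57763671875, 21.967086791992188), (170.50564575195312, 198.2991180419922), 85.92195892333984)
1774 722.5 spool [565.6  33.9  42.8] 90.71 29.173954210828764 [0.59 1.22 2.11]
2361 ((528.9612426757812, 21.241531372070312), (217.86412048339844, 177.56582641601562), 0.8302633166313171)
```

Request:
jog_arm:
  targets:
    - [[-23, 38, 0, 8, 1], [-47, 75, 0, 16, 1], [-70, 113, 0, 25, 1], [-93, 150, 0, 33, 1], [-117, 188, 0, 41, 1], [-140, 226, 0, 49, 1], [-163, 263, 0, 58, 1], [-186, 301, 0, 66, 1], [-210, 338, 0, 74, 1], [-233, 376, 0, 82.4, 1], [-233, 376, 0, 82.4, 1], [-233, 376, 0, 82.4, 1]]

```text
t: 1.6
position: [472.5, 184.3, 202.5]
tool_rot: [3.119, -0.365, -0.004]
force: [0.7, 0.5, -0.5]
width: 85.7
```

```bash
python3 - <<'E'
from fit import *
o=get_obs(); print(o['t'],o['position'],rot(o['tool_rot']).round(3),o['width'])
p,d,P,c=grab('wrist'); print(c)
cv2.imwrite('pics/w1.png',p[:,:,::-1]); np.savez('wrist1.npz',p=p,d=d,P=P)
for n in('scene0','side0','wrist1'):
    P=np.load(f'{n}.npz')['P'].reshape(-1,3); P=P[~np.isnan(P[:,0])]
    y0=np.radians(76.4); u=np.array([np.cos(y0),np.sin(y0)]); c0=np.array([473,185])+117*u
    L=loc(P,[*c0,0],y0); sel=P[(L[:,0]>-160)&(L[:,0]<125)&(np.abs(L[:,1])<60)&(L[:,2]>7)&(L[:,2]<110)]
    best=None
    for ds in(-12,0,12):
     for dp in(-10,0,10):
      for col in(-45,-33,-22):
       cs=c0+ds*u; cp=c0+dp*u
       g=lambda v:np.minimum(np.abs(dstand(sel-[0,0,v[6]],*v[:3])),np.abs(dspindle(sel,[v[3],v[4],75+v[6]],v[2]+v[7],0,v[5])))
       r=least_squares(g,[*cs,y0,*cp,col,0,0],loss='soft_l1',f_scale=1,diff_step=1e-5,x_scale=[1,1,.01,1,1,1,1,.01],max_nfev=40)
       if best is None or r.cost<best.cost: best=r
    v=best.x; print(n,len(sel),best.cost.round(1),'stand',v[:2].round(1),np.degrees(v[2]).round(2),'spindle',v[3:5].round(1),'yaw',np.degrees(v[2]+v[7]).round(2),'collar',v[5].round(1),'dz',v[6].round(2),np.percentile(g(v),[50,80,95]).round(2))
E
```

```text
1.6 [472.45719058 184.34858634 202.54331948] [[ 0.973 -0.231 -0.003]
 [-0.231 -0.973 -0.002]
 [-0.002  0.002 -1.   ]] 85.67983151488315
{'fov_y': 69.00553393019052, 'cx': 278.54657614257684, 'cy': 209.5526938831296, 'xyz': array([493.2078724 , 264.99248044, 373.559523  ]), 'orientation': array([ 2.78964211, -0.32558357, -0.05872677])}
scene0 4530 3575.9 stand [499.8 305.2] 76.54 spindle [500.6 305.9] yaw 76.4 collar -42.7 dz -0.58 [0.56 1.15 2.34]
side0 3230 3468.0 stand [501.2 304.7] 76.03 spindle [501.5 305.6] yaw 76.56 collar -41.7 dz 1.75 [0.77 1.46 2.32]
wrist1 13923 11601.6 stand [500.9 303.3] 75.61 spindle [501.3 305.8] yaw 76.51 collar -42.9 dz 1.04 [0.55 1.04 1.74]
```

View pics/w1.png

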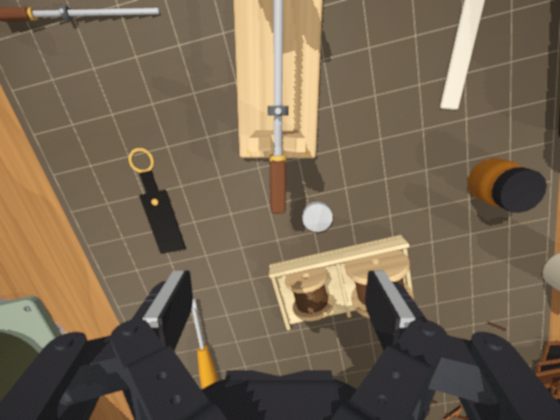

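The wrist view shows the spindle's handle at (278,185), the collar at (278,111), the bench fixtures clear of it, and the tray ahead. I'll go down to the handle mid (474,191.5,75) and close.

Request:
jog_arm:
  targets:
    - [[0, -7, 45, 0, 1], [0, -7, 90, 0, 1], [0, -7, 130, 0, 1], [0, -7, 146.5, 0, 1], [0, -7, 146.5, 0, 1], [0, -7, 146.5, 0, 0.6], [0, -7, 146.5, 0, 0.1], [0, -7, 146.5, 0, 0], [0, -7, 146.5, 0, 0], [0, -7, 146.5, 0, 0], [0, -7, 146.5, 0, 0], [0, -7, 146.5, 0, 0]]
  force: 80

```text
t: 3.15
position: [473.6, 191.2, 56.3]
tool_rot: [3.118, -0.363, -0.003]
force: [-0.4, -1.3, 2.8]
width: -0.0
```

```bash
python3 - <<'E'
from fit import *
o=get_obs(); print(o['t'],o['position'],o['force'],o['width'])
ims=[]
for n,b in(('wrist',None),('scene',(270,140,410,245))):
    p,d,P,c=grab(n); np.savez(n+'2.npz',p=p,d=d,P=P)
    if b: p=p[b[1]:b[3],b[0]:b[2]]
    ims.append(cv2.resize(p,(400,300)))
cv2.imwrite('pics/g2.png',np.hstack(ims)[:,:,::-1])
E
```

```text
3.15 [473.62042283 191.20877262  56.26458481] [-0.4416686  -1.33131524  2.79783593] -0.011031223234250364
```

View pics/g2.png

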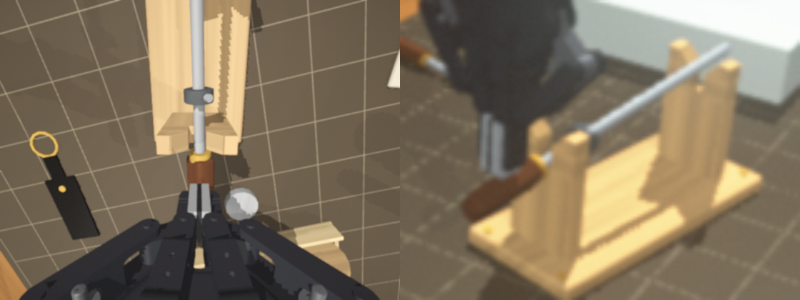

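```bash
python3 - <<'E'
from fit import *
y0=np.radians(76.5)
for n in('scene2','wrist2','scene0','wrist1'):
    Z=np.load(f'{n}.npz'); P=Z['P']; rgb=Z['p'].astype(int)
    L=loc(P.reshape(-1,3),[501.2,305.8,0],y0).reshape(P.shape)
    m=(np.abs(L[...,1])<14)&(L[...,2]>40)&(L[...,2]<120)
    print(n)
    for a in range(-150,106,12):
        k=m&(L[...,0]>a)&(L[...,0]<a+12)
        if k.sum()>3: print(a,k.sum(),L[k].mean(0).round(1),'zmax',np.percentile(L[k][:,2],90).round(1),'rgb',rgb[k].mean(0).astype(int))
E
```

```text
scene2
-150 87 [-143.2   -5.4   71.4] zmax 77.9 rgb [90 65 46]
-138 192 [-129.6   -3.5   93. ] zmax 114.0 rgb [107  99  92]
-126 190 [-121.5   -7.9   96.3] zmax 115.6 rgb [80 71 63]
-114 60 [-109.1   -9.6   83.3] zmax 105.8 rgb [98 74 55]
-102 49 [-96.8  -7.2  77.3] zmax 82.2 rgb [126  92  57]
-90 213 [-81.1  -2.5  65.6] zmax 86.3 rgb [173 142  97]
-78 50 [-73.6   8.2  84.2] zmax 92.2 rgb [180 150 106]
-54 49 [-48.1  -3.6  83. ] zmax 87.6 rgb [126 120 109]
-42 12 [-33.6  -1.8  80.8] zmax 82.4 rgb [173 178 177]
-30 23 [-24.   -0.8  81.7] zmax 83.7 rgb [176 182 181]
-18 23 [-12.  -1.  83.] zmax 84.8 rgb [175 181 180]
-6 20 [ 0.3 -0.5 84.6] zmax 86.4 rgb [182 188 187]
6 20 [12.  -0.1 85.2] zmax 87.2 rgb [177 183 182]
18 18 [23.5  0.2 86.4] zmax 87.9 rgb [180 187 187]
30 20 [35.2  0.7 87.6] zmax 89.7 rgb [184 189 187]
42 20 [47.9  1.1 88.7] zmax 91.2 rgb [189 194 192]
54 50 [63.3  0.5 75.8] zmax 91.7 rgb [185 170 143]
66 242 [68.5  0.  66.3] zmax 91.0 rgb [182 156 117]
78 25 [82.7  3.1 89.6] zmax 94.2 rgb [185 190 184]
90 16 [96.3  2.2 93.5] zmax 95.3 rgb [191 200 200]
wrist2
-126 106 [-
[... 1849 characters left out ...]
    -0.2   85.7] zmax 86.8 rgb [130  82  55]
-102 209 [-95.9  -0.2  84.6] zmax 86.6 rgb [151 106  63]
-90 243 [-83.    0.2  83.5] zmax 94.7 rgb [198 177 142]
-78 412 [-72.5  -0.1  81.1] zmax 95.2 rgb [196 173 139]
-66 102 [-59.8  -0.1  79.2] zmax 80.3 rgb [187 185 181]
-54 255 [-47.7  -0.   83.1] zmax 87.4 rgb [140 135 128]
-42 125 [-35.8  -0.5  79. ] zmax 80.5 rgb [201 196 190]
-30 130 [-23.9  -0.5  79. ] zmax 80.4 rgb [201 197 191]
-18 136 [-11.9  -0.4  78.9] zmax 80.3 rgb [200 196 191]
-6 139 [ 0.1 -0.4 79.2] zmax 80.7 rgb [198 195 191]
6 143 [12.1 -0.4 79.2] zmax 80.5 rgb [195 194 191]
18 146 [24.1 -0.3 79.2] zmax 80.4 rgb [195 193 192]
30 112 [34.6 -0.4 79.2] zmax 80.4 rgb [195 194 192]
```

```bash
python3 - <<'E'
from fit import *
y0=np.radians(76.5)
p,d,P,c=grab('side'); np.savez('side2.npz',p=p,d=d,P=P)
for n,b in(('scene2',(285,165,355,225)),('side2',(255,130,325,250))):
    Z=np.load(f'{n}.npz'); P=Z['P']; rgb=Z['p'].astype(int)
    L=loc(P.reshape(-1,3),[501.2,305.8,0],y0).reshape(P.shape)
    print(n)
    m=(np.abs(L[...,1])<70)&(L[...,0]>-160)&(L[...,0]<-88)&(L[...,2]>15)
    sat=rgb.max(2)-rgb.min(2)
    for lab,k in(('grey',m&(sat<25)),('brown',m&(sat>=25))):
        q=L[k]; 
        print(lab,len(q))
        for z in range(15,125,10):
            s=q[(q[:,2]>z)&(q[:,2]<=z+10)]
            if len(s)>4: print(z,len(s),'x',np.percentile(s[:,0],[5,95]).round(),'y',np.percentile(s[:,1],[5,95]).round())
a=np.load('scene2.npz')['p'][150:230,280:360]; s=np.load('side2.npz')['p'][110:230,240:340]
cv2.imwrite('pics/g3.png',np.hstack([cv2.resize(a,(400,400),interpolation=2),cv2.resize(s,(333,400),interpolation=2)])[:,:,::-1])
print(get_obs()['joint_efforts'],get_obs()['wrist_torque'])
E
```

```text
scene2
grey 8444
75 11 x [-123. -111.] y [-7. -4.]
85 62 x [-130. -115.] y [-13.   6.]
95 88 x [-129. -114.] y [-14.   6.]
105 93 x [-129. -115.] y [-14.  13.]
115 72 x [-130. -119.] y [-14.  10.]
brown 467
55 26 x [-145. -101.] y [-8.  2.]
65 102 x [-146.  -96.] y [-13.   1.]
75 172 x [-144.  -91.] y [-11.  -1.]
95 5 x [-112. -110.] y [-15. -13.]
105 5 x [-113. -111.] y [-15. -13.]
side2
grey 6209
75 10 x [-126. -115.] y [-10.   3.]
85 32 x [-130. -125.] y [-11.   6.]
95 53 x [-130. -124.] y [-11.  11.]
105 55 x [-131. -124.] y [-12.  10.]
115 58 x [-130. -117.] y [-12.  11.]
brown 346
15 30 x [-102.  -90.] y [-37.  40.]
55 5 x [-145. -144.] y [-5.  3.]
65 62 x [-146. -117.] y [-13.   7.]
75 95 x [-146. -122.] y [-12.   4.]
[ 5.09139486e-01 -3.39212644e+01 -2.35352504e+01  3.01154181e-01
 -2.05247216e-01  2.38306238e-03] [-0.17830029  0.1161591   0.03871753]
```

View pics/g3.png

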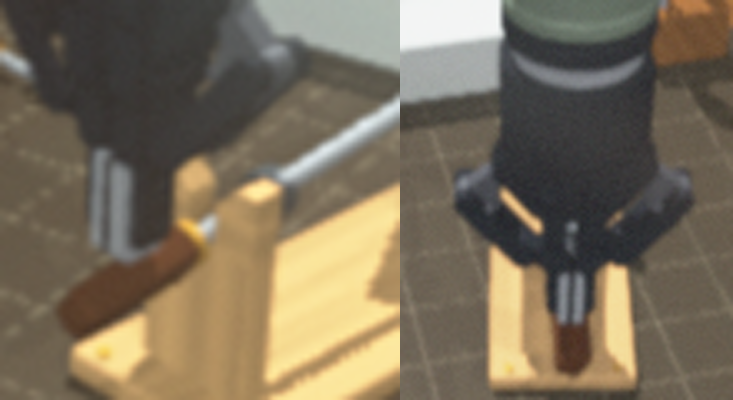

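```bash
python3 - <<'E'
from fit import *
for n,tcp in(('wrist1',[472.5,184.3,202.5]),('wrist2',[473.6,191.2,56.3])):
    Z=np.load(f'{n}.npz');P=Z['P'];d=Z['d'];rgb=Z['p'].astype(int)
    T=np.array([[.973,-.231,-.003],[-.231,-.973,-.002],[-.002,.002,-1]])
    L=(P-tcp)@T
    k=(d>0)&(d<230)&((rgb.max(2)-rgb.min(2))<25)&(L[...,2]>-150)
    q=L[k]; print(n,len(q),'z pct',np.percentile(q[:,2],[50,90,97,99,100]).round(1))
    for a in range(-100,40,10):
        s=q[(q[:,2]>a)&(q[:,2]<=a+10)]
        if len(s)>10: print(a,len(s),'x',np.percentile(s[:,0],[2,50,98]).round(),'y',np.percentile(s[:,1],[2,50,98]).round())
    b=P[(d>0)&(np.abs(P[...,2])<6)]; print('bench',np.median(b[:,2]))
    bb=[(u,v,L[v,u].round(0).tolist()) for u,v in((262,285),(280,285),(295,285),(180,290),(378,290),(280,265),(280,300),(280,240))]; print(bb)
E
```

```text
wrist1 39737 z pct [-103.5  -73.   -55.5  -48.6  -40.8]
-100 9759 x [-70.  38.  72.] y [-12.  -6.  10.]
-90 2021 x [-66.  44.  70.] y [-13. -10.  -5.]
-80 1915 x [-53.  43.  56.] y [-10.  -6.   9.]
-70 1631 x [-54. -41.  56.] y [-10.  -6.  12.]
-60 1256 x [-54. -41.  56.] y [-10.  -6.  11.]
-50 543 x [-51. -41.  49.] y [-10.  -3.  11.]
bench 1.8447871041366
[(262, 285, [-22.0, 158.0, 201.0]), (280, 285, [3.0, 156.0, 198.0]), (295, 285, [21.0, 127.0, 153.0]), (180, 290, [-41.0, -7.0, -58.0]), (378, 290, [43.0, -8.0, -60.0]), (280, 265, [3.0, 120.0, 190.0]), (280, 300, [3.0, 172.0, 186.0]), (280, 240, [3.0, 88.0, 200.0])]
wrist2 44602 z pct [-99.8 -33.9 -25.2  52.3  56.8]
-100 6303 x [-44.  -3.  46.] y [-16. -10.  11.]
-90 6641 x [-36.  -2.  38.] y [-12.  -8.  10.]
-80 2518 x [-30.  -1.  32.] y [-13. -10.   9.]
-70 879 x [-11.   1.  13.] y [-11.  -8.  11.]
-60 743 x [-12.   1.  14.] y [-10.  -9.  -5.]
-50 628 x [-12.   1.  14.] y [-10.  -6.  -5.]
-40 1676 x [-8.  0. 11.] y [-121.  -72.   -5.]
-30 2637 x [-7.  1.  8.] y [-115.  -76.  -31.]
-20 14 x [-7. -2. 11.] y [-67. -31.   5.]
bench 1.914889523129176
[(262, 285, [-6.0, -6.0, -52.0]), (280, 285, [2.0, -10.0, -59.0]), (295, 285, [9.0, -5.0, -51.0]), (180, 290, [-84.0, 69.0, 55.0]), (378, 290, [86.0, 68.0, 54.0]), (280, 265, [2.0, -10.0, -41.0]), (280, 300, [2.0, -8.0, -66.0]), (280, 240, [2.0, -17.0, -28.0])]
```

The fingertips are really about 25 mm shorter than the reported TCP. Three readings agree: the scene camera, the wrist depth, and the handle being pressed down. The closed tips now rest on top of the handle and tilt the spindle. I'll ease up slowly so it settles back, then re-measure and grasp 25 mm deeper.

Request:
jog_arm:
  targets:
    - [[0, 0, -1, 0, 0], [0, 0, -2, 0, 0], [0, 0, -3, 0, 0], [0, 0, -4, 0, 0], [0, 0, -5, 0, 0], [0, 0, -6, 0, 0], [0, 0, -7, 0, 0], [0, 0, -8, 0, 0], [0, 0, -10, 0, 0], [0, 0, -30, 0, 0], [0, 0, -60, 0, 0.3], [0, 0, -60, 0, 1]]

```text
t: 4.8
position: [476.1, 191.9, 118.9]
tool_rot: [3.12, -0.363, 0.006]
force: [-0.2, 0.9, -0.4]
width: 35.4
```

```bash
python3 - <<'E'
from fit import *
o=get_obs(); print(o['t'],o['position'],o['tool_rot'],o['width'],o['force'])
y0=np.radians(76.4); u=np.array([np.cos(y0),np.sin(y0)]); c0=np.array([501.2,305.8])
for n in('scene','wrist'):
    p,d,P,c=grab(n); np.savez(n+'3.npz',p=p,d=d,P=P)
    P=P.reshape(-1,3); P=P[~np.isnan(P[:,0])]
    L=loc(P,[*c0,0],y0); sel=P[(L[:,0]>-150)&(L[:,0]<125)&(np.abs(L[:,1])<60)&(L[:,2]>7)&(L[:,2]<(98 if n=='wrist' else 102))]
    g=lambda v:np.minimum(np.abs(dstand(sel-[0,0,v[6]],*v[:3])),np.abs(dspindle(sel,[v[3],v[4],75+v[6]+v[9]],v[2]+v[7],v[8],v[5])))
    r=least_squares(g,[*c0,y0,*c0,-42.5,0,0,0,0],loss='soft_l1',f_scale=1,diff_step=1e-5,x_scale=[1,1,.01,1,1,1,1,.01,.01,1])
    v=r.x; print(n,len(sel),r.cost.round(1),'stand',v[:2].round(1),np.degrees(v[2]).round(2),'spindle',v[3:5].round(1),'yaw',np.degrees(v[2]+v[7]).round(2),'pitch',np.degrees(v[8]).round(2),'collar',v[5].round(1),'dz',v[6].round(2),v[9].round(2),np.percentile(g(v),[50,80,95]).round(2))
E
```

```text
4.8 [476.1423857  191.88680427 118.89459579] [ 3.12045679 -0.36331088  0.00596122] 35.359634104530116 [-0.15151558  0.87397173 -0.39501888]
scene 4455 1801.2 stand [499.8 305.4] 76.51 spindle [499.9 305.7] yaw 78.13 pitch 0.9 collar -43.0 dz -0.58 -0.22 [0.59 1.22 2.38]
wrist 20742 5393.9 stand [500.5 303.8] 76.71 spindle [500.6 306.1] yaw 78.03 pitch -0.02 collar -43.7 dz 1.06 -0.1 [0.49 1.01 1.72]
```

Request:
jog_arm:
  targets:
    - [[0, 0, 0, -1.3, 1], [0, 0, 0, -1.3, 1], [0, 0, 0, -1.3, 1], [0, 0, 0, -1.3, 1], [0, 0, 0, -1.3, 1]]

```text
t: 5.52
position: [473.6, 191.3, 116.0]
tool_rot: [3.122, -0.328, -0.003]
force: [0.1, 0.2, -1.0]
width: 85.4
```

Request:
jog_arm:
  targets:
    - [[2.4, 0, 40, 0, 1], [2.4, 0, 75, 0, 1], [2.4, 0, 85, 0, 1], [2.4, 0, 85, 0, 1], [2.4, 0, 85, 0, 0.6], [2.4, 0, 85, 0, 0.2], [2.4, 0, 85, 0, 0], [2.4, 0, 85, 0, 0], [2.4, 0, 85, 0, 0], [2.4, 0, 85, 0, 0]]
  force: 80

```text
t: 6.78
position: [475.6, 190.8, 31.4]
tool_rot: [3.123, -0.328, -0.004]
force: [-2.7, 0.8, 4.9]
width: 19.5
```

Request:
jog_arm:
  targets:
    - [[0, 0, 0, 0, 0], [0, 0, 0, 0, 0], [0, 0, 0, 0, 0], [0, 0, -5, 0, 0], [0, 0, -10, 0, 0], [0, 0, -20, 0, 0], [0, 0, -45, 0, 0], [0, 0, -70, 0, 0], [0, 0, -70, 0, 0], [0, 0, -70, 0, 0], [0, 0, -70, 0, 0]]

```text
t: 8.15
position: [474.6, 190.6, 100.0]
tool_rot: [3.122, -0.328, -0.008]
force: [-0.1, 1.2, -1.2]
width: 19.5
```

```bash
cat > sp.py <<'E'
from fit import *
# fit held spindle; returns pose. g0: guess origin xyz, yaw
def fitsp(P,g0,yaw0,col=-43,dzb=0,shield=True):
    P=P.reshape(-1,3); P=P[~np.isnan(P[:,0])]-[0,0,dzb]
    L=loc(P,g0,yaw0); s=P[(L[:,0]>-88)&(L[:,0]<112)&(np.hypot(L[:,1],L[:,2])<22)]
    best=None
    for off in(-6,0,6):
        u=np.array([np.cos(yaw0),np.sin(yaw0),0])
        g=lambda v:dspindle(s,v[:3],v[3],v[4],v[5])
        r=least_squares(g,[*(np.array(g0)+off*u),yaw0,0,col],loss='soft_l1',f_scale=1,diff_step=1e-5,x_scale=[1,1,1,.01,.01,1])
        if best is None or r.cost<best.cost: best=r
    v=best.x; return v,np.percentile(np.abs(g(v)),[50,80,95]).round(2),len(s)
def bench(P):
    b=P.reshape(-1,3); b=b[(np.abs(b[:,2])<6)&(b[:,0]>380)&(b[:,0]<700)&(b[:,1]>-100)&(b[:,1]<400)]
    return np.median(b[:,2])
def tipof(v): 
    return v[:3]+104*R.from_euler('zy',[v[3],v[4]]).as_matrix()[:,0]
def held():
    o=get_obs(); T=rot(o['tool_rot']); u=-T[:,1]
    g=np.array(o['position'])+[0,0,44]+117.5*u
    return o,g,np.arctan2(u[1],u[0])
E
python3 - <<'E'
from sp import *
o,g,y=held(); print(o['t'],o['position'],o['force'],o['width'],'tool az u',np.degrees(y),'guess',g.round(1))
for n in('scene','side','wrist'):
    p,d,P,c=grab(n); np.savez(n+'4.npz',p=p,d=d,P=P)
    b=bench(P); v,r,k=fitsp(P,g,y,dzb=b)
    print(n,'bench',b.round(2),v[:3].round(1),np.degrees(v[3:5]).round(2),'col',v[5].round(1),'tip',tipof(v).round(1),r,k)
E
```

```text
8.15 [474.59209584 190.62870123  99.99232788] [-0.08763383  1.19458061 -1.19475673] 19.47576264919374 tool az u 78.00919621414438 guess [499.  305.6 143.6]
scene bench 0.63 [499.8 308.2 139.9] [77.89  4.14] col -44.3 tip [521.6 409.9 138.3] [0.43 0.86 1.49] 352
side bench 2.67 [500.3 308.1 138.9] [78.18  9.45] col -44.5 tip [521.3 409.9 135.4] [0.27 0.58 0.97] 43
wrist bench 1.88 [500.9 307.5 140.4] [77.97  4.37] col -45.5 tip [522.5 409.2 138.8] [0.33 0.7  1.25] 5394
```

```bash
sed -i "s/'zy'/'ZY'/" fit.py sp.py; python3 - <<'E'
from sp import *
for n in('side','scene'):
    P=np.load(n+'0.npz')['P'].reshape(-1,3); P=P[~np.isnan(P[:,0])]
    print(n)
    for y in range(-340,-20,40):
        print(y,[(lambda s:(len(s),int(np.percentile(s,98)))if len(s) else None)(P[(P[:,0]>=x)&(P[:,0]<x+40)&(P[:,1]>=y)&(P[:,1]<y+40)][:,2]) for x in range(440,720,40)])
o,g,y=held()
for n in('scene','side','wrist'):
    P=np.load(n+'4.npz')['P']; b=bench(P); v,r,k=fitsp(P,g,y,dzb=b)
    print(n,v[:3].round(1),np.degrees(v[3:5]).round(2),'col',v[5].round(1),'tip',tipof(v).round(1),r,k)
# spool from wrist1/3/4 pictures
def sf(n):
    P=np.load(n+'.npz')['P']; bz=bench(P); P=P.reshape(-1,3); P=P[~np.isnan(P[:,0])]-[0,0,bz]
    s=P[(np.linalg.norm(P[:,:2]-[565,34],axis=1)<58)&(P[:,2]>24)&(P[:,2]<95)]
    def g(v):
        L=loc(s,v[:3],v[3]); return np.min([dspool(s,v[:3],v[3]),np.abs(cyl(L,-22,22,v[4]))],0)
    r=least_squares(g,[565,34,41,np.radians(90),29],loss='soft_l1',f_scale=1,diff_step=1e-5,x_scale=[1,1,1,.02,1]); v=r.x
    print(n,len(s),v[:3].round(1),np.degrees(v[3]).round(2),np.percentile(np.abs(g(v)),[50,95]).round(2))
for n in('scene0','side0','wrist1','scene4'): sf(n)
E
```

```text
side
-340 [None, None, None, None, None, None, None]
-300 [None, None, None, None, None, None, None]
-260 [None, None, None, None, None, (59, 5), (262, 5)]
-220 [None, (47, 4), (240, 4), (441, 4), (636, 4), (750, 5), (751, 5)]
-180 [(620, 4), (766, 4), (746, 4), (718, 4), (704, 5), (684, 5), (649, 5)]
-140 [(706, 4), (684, 4), (658, 4), (644, 4), (611, 4), (601, 5), (579, 5)]
-100 [(622, 4), (596, 4), (586, 4), (568, 4), (543, 4), (531, 4), (513, 4)]
-60 [(569, 7), (552, 7), (551, 17), (524, 7), (504, 17), (476, 4), (465, 4)]
scene
-340 [None, None, None, None, None, None, None]
-300 [None, None, None, None, None, None, None]
-260 [(276, 1), None, None, None, None, None, None]
-220 [(1098, 2), (607, 2), (21, 2), None, None, None, None]
-180 [(940, 2), (1056, 2), (921, 2), (181, 2), None, None, None]
-140 [(816, 2), (898, 2), (992, 2), (1079, 2), (476, 2), (1, 1), None]
-100 [(684, 1), (766, 2), (863, 2), (945, 2), (1071, 2), (813, 2), (106, 2)]
-60 [(630, 4), (672, 4), (814, 15), (851, 4), (955, 15), (1015, 2), (1025, 2)]
scene [500.8 313.  139.8] [77.92  0.88] col -49.3 tip [522.6 414.7 138.3] [0.43 0.86 1.51] 351
side [500.3 308.1 138.9] [78.34  1.93] col -44.5 tip [521.3 409.9 135.4] [0.27 0.58 0.97] 43
wrist [500.9 307.8 140.4] [78.    0.91] col -45.8 tip [522.5 409.5 138.8] [0.33 0.7  1.25] 5379
scene0 2829 [564.8  34.4  40.2] 90.34 [0.5  2.08]
side0 1736 [565.6  33.9  40.2] 90.72 [0.59 2.09]
wrist1 2163 [565.1  33.7  39.7] 90.32 [0.59 5.64]
scene4 2818 [564.7  34.4  40.1] 90.34 [0.52 2.02]
```

Everything is consistent: spool (565.1, 34.1, 40.5) with yaw 90.4°, and spindle held with about 0.9° of sag. I'll carry it to the tray front.

Request:
jog_arm:
  targets:
    - [[10, 22, 0, 0, 0], [27, 61, 0, -1, 0], [44, 100, 0, -2, 0], [63, 142, 0, -4, 0], [82, 185, 0, -5, 0], [100, 228, 0, -7, 0], [120, 272, 0, -8, 0], [140, 317, 0, -10, 0], [160, 362, 0, -11, 0], [174, 395, 0, -12, 0], [180.6, 410, 0, -12.4, 0], [180.6, 410, 0, -12.4, 0]]
  force: 110

```text
t: 9.8
position: [566.3, -248.1, 100.3]
tool_rot: [3.14, 0.009, -0.008]
force: [-0.4, 0.2, -1.4]
width: 18.5
```

Request:
jog_arm:
  targets:
    - [[0, 0, 30, 0, 0], [0, 0, 60, 0, 0], [0, 0, 80, 0, 0], [0, 0, 80, 0, 0], [0, 0, 80, 0, 0], [0, 0, 80, 0, 0]]

```text
t: 10.55
position: [567.2, -248.8, 22.0]
tool_rot: [3.139, 0.009, -0.004]
force: [0.6, -0.3, -0.4]
width: 18.6
```

```bash
cat > look.py <<'E'
from sp import *
import sys
def spoolfit(P,bz,g=(565.1,34.1,40.5),yaw=90.4):
    P=P.reshape(-1,3); P=P[~np.isnan(P[:,0])]-[0,0,bz]
    s=P[(np.linalg.norm(P[:,:2]-g[:2],axis=1)<50)&(P[:,2]>24)&(P[:,2]<90)]
    L=loc(s,g,np.radians(yaw)); s=s[(L[:,0]>-32)&(L[:,0]<32)&(np.hypot(L[:,1],L[:,2])>14)]
    def f(v):
        L=loc(s,v[:3],v[3]); return np.min([dspool(s,v[:3],v[3]),np.abs(cyl(L,-22,22,29.2))],0)
    r=least_squares(f,[*g,np.radians(yaw)],loss='soft_l1',f_scale=1,diff_step=1e-5,x_scale=[1,1,1,.02]); return r.x,len(s)
def look(k,names=('scene','side','wrist'),sg=(565.1,34.1,40.5)):
    o,g,y=held(); print('t',o['t'],'pos',o['position'].round(1),'F',o['force'].round(1),'w',o['width'].round(1),'u az',np.degrees(y).round(2))
    for n in names:
        p,d,P,c=grab(n); np.savez(f'{n}{k}.npz',p=p,d=d,P=P); cv2.imwrite(f'pics/{n}{k}.png',p[:,:,::-1])
        b=bench(P); v,r,m=fitsp(P,g,y,col=-44,dzb=b); s,q=spoolfit(P,b,sg)
        rel=loc(tipof(v)[None],s[:3],s[3])[0]
        print(n,'b',b.round(1),'sp',v[:3].round(1),np.degrees(v[3:5]).round(2),'col',v[5].round(1),'tip',tipof(v).round(1),r,m,'| spool',s[:3].round(1),np.degrees(s[3]).round(2),q,'| tip in spool',rel.round(1))
E
python3 -c "
from look import *
look(5)"
```

```text
Traceback (most recent call last):
  File "look.py", line 11, in look
    o,g,y=held(); print('t',o['t'],'pos',o['position'].round(1),'F',o['force'].round(1),'w',o['width'].round(1),'u az',np.degrees(y).round(2))
                                                                                            ^^^^^^^^^^^^^^^^
AttributeError: 'float' object has no attribute 'round'
```

```bash
sed -i "s/o\['width'\].round(1)/round(o['width'],1)/" look.py; python3 -c "
from look import *
look(5)
a=cv2.imread('pics/scene5.png')[200:400,180:420];b=cv2.imread('pics/wrist5.png')
cv2.imwrite('pics/m5.png',np.hstack([cv2.resize(a,(480,400),interpolation=2),cv2.resize(b,(320,400))]))"
```

```text
t 10.55 pos [ 567.2 -248.8   22. ] F [ 0.6 -0.3 -0.4] w 18.6 u az 90.33
scene b 0.6 sp [ 566.8 -132.6   62.4] [90.27  0.84] col -40.6 tip [566.4 -28.6  60.9] [0.41 0.85 1.41] 1298 | spool [564.7  34.4  40.2] 90.28 2589 | tip in spool [-63.   -1.3  20.6]
side b 2.6 sp [ 567.4 -128.    62.2] [90.29  0.72] col -46.0 tip [566.8 -24.   60.9] [0.49 1.08 1.84] 802 | spool [565.7  33.7  40.5] 90.74 550 | tip in spool [-57.7  -0.3  20.4]
  return _methods._mean(a, axis=axis, dtype=dtype,
  ret = ret.dtype.type(ret / rcount)
Traceback (most recent call last):
  File "look.py", line 14, in look
    b=bench(P); v,r,m=fitsp(P,g,y,col=-44,dzb=b); s,q=spoolfit(P,b,sg)
                      ~~~~~^^^^^^^^^^^^^^^^^^^^^
  File "sp.py", line 12, in fitsp
    v=best.x; return v,np.percentile(np.abs(g(v)),[50,80,95]).round(2),len(s)
                       ~~~~~~~~~~~~~^^^^^^^^^^^^^^^^^^^^^^^^^
IndexError: index -1 is out of bounds for axis 0 with size 0
```

```bash
python3 - <<'E'
from look import *
for n,f in(('scene',[564.9,6.4,40.2]),('side',[565.7,5.7,40.4])):
    Z=np.load(n+'0.npz'); p=Z['p']; P=Z['P']-[0,0,bench(Z['P'])]
    D=np.linalg.norm(P-np.array(f),axis=2); m=(D<13)
    g=cv2.cvtColor(p,cv2.COLOR_RGB2GRAY).astype(float); g2=cv2.GaussianBlur(g,(0,0),.7)
    v,u=np.where(m); bg=np.median(g2[m]); w=np.clip(bg-12-g2,0,None)*m
    pc=np.unravel_index(np.nanargmin(np.where(np.isnan(D),1e9,D)),D.shape)
    c=(np.sum(np.mgrid[0:420,0:560]*w,axis=(1,2))/w.sum())
    # plane intersect for centroid: interpolate with local plane fit
    A=np.c_[u,v,np.ones(len(u))]; X=np.linalg.lstsq(A,P[v,u],rcond=None)[0]
    print(n,'pred px',pc[::-1],'dark centroid',c[::-1].round(1),'bg',bg,'sumw',w.sum().round(),'bore world',(np.array([c[1],c[0],1])@X).round(1))
a=cv2.imread('pics/scene5.png')[220:340,220:400]
cv2.imwrite('pics/m5.png',cv2.resize(a,(720,480),interpolation=2))
E
```

```text
scene pred px (np.int64(286), np.int64(307)) dark centroid [288.6 304.5] bg 139.44205321597542 sumw 27.0 bore world [566.2   7.5  43. ]
side pred px (np.int64(373), np.int64(286)) dark centroid [nan nan] bg 138.3170838446364 sumw 0.0 bore world [nan nan nan]<stdin>:8: RuntimeWarning: invalid value encountered in divide
```

View pics/m5.png

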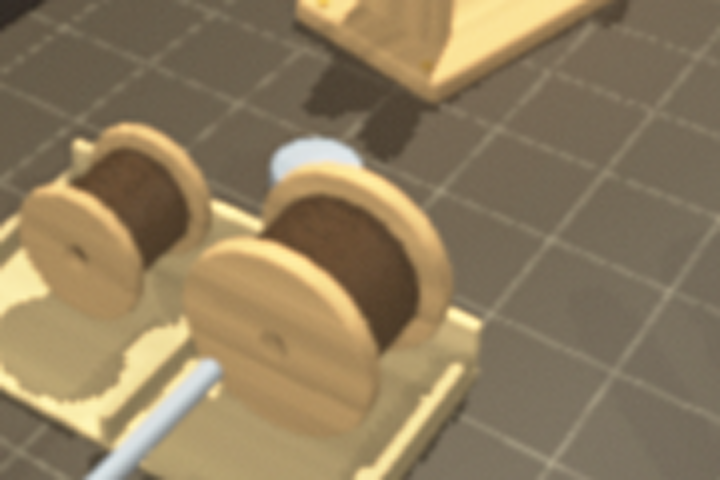

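```bash
python3 - <<'E'
from look import *
Z=np.load('scene5.npz'); P=Z['P']-[0,0,bench(Z['P'])]; c=get_calibration('scene'); f=210/np.tan(np.radians(c['fov_y'])/2); C=np.array(c['xyz'])-[0,0,bench(Z['P'])]; Rm=rot(c['orientation'])
L=loc(P.reshape(-1,3),[564.7,34.4,40.2],np.radians(90.28)).reshape(P.shape)
k=(np.abs(L[...,0]+28)<4)&(np.hypot(L[...,1],L[...,2])<34)&(np.hypot(L[...,1],L[...,2])>8)
Q=P[k]; q0=Q.mean(0); n=np.linalg.svd(Q-q0)[2][2]; print('face',k.sum(),q0.round(1),n.round(3),'az',np.degrees(np.arctan2(n[1],n[0])).round(2), 'rms',((Q-q0)@n).std().round(2))
# extents along world of the face
for u,v in((287.5,305.5),(288.3,306.2),(289,306.5)):
    r=Rm@np.array([(u-c['cx'])/f,(v-c['cy'])/f,1]); t=((q0-C)@n)/(r@n); print(u,v,(C+t*r).round(1))
g=cv2.cvtColor(Z['p'],cv2.COLOR_RGB2GRAY); print(g[299:313,281:297])
E
```

```text
face 1170 [565.5   6.7  40.9] [ 0.008 -1.     0.   ] az -89.56 rms 0.59
287.5 305.5 [565.1   6.7  41.3]
288.3 306.2 [566.4   6.7  40.8]
289 306.5 [567.5   6.7  40.9]
[[142 141 139 139 138 139 138 138 139 142 144 149 150 151 153 153]
 [146 146 143 141 139 138 139 139 138 139 139 142 145 148 149 153]
 [151 149 145 143 141 139 139 139 138 139 138 139 139 141 145 147]
 [152 153 150 148 142 135 136 135 139 138 139 138 139 138 140 142]
 [150 151 152 148 137 130 128 128 131 138 137 139 140 139 138 140]
 [147 148 150 146 134 129 126 122 120 130 140 141 140 139 138 139]
 [145 145 148 146 139 133 132 127 118 122 138 143 144 142 141 138]
 [141 142 146 146 146 142 138 136 127 124 135 144 145 146 142 142]
 [137 139 142 144 147 147 145 141 136 129 134 146 149 149 147 145]
 [137 137 138 140 143 149 149 147 144 137 136 147 150 151 151 148]
 [144 140 137 137 138 140 146 148 148 142 144 146 150 150 150 151]
 [150 150 146 141 137 138 138 142 143 143 144 147 147 147 151 151]
 [149 150 149 150 144 141 137 136 138 138 141 142 143 145 147 148]
 [148 149 150 151 151 150 145 141 136 136 136 139 140 142 144 145]]
```

Request:
jog_arm:
  targets:
    - [[-0.9, 0, 10, 0, 0], [-0.9, 0, 20, 0, 0], [-0.9, 0, 20, 0, 0], [-0.9, -6, 20, 0, 0], [-0.9, -12, 20, 0, 0], [-0.9, -17, 20, 0, 0], [-0.9, -17, 20, 0, 0], [-0.9, -17, 20, 0, 0]]

```text
t: 11.7
position: [565.7, -231.7, 1.6]
tool_rot: [3.139, 0.009, -0.005]
force: [0.2, -0.2, -1.1]
width: 18.4
```

```bash
python3 -c "
from look import *
look(6,('scene','side'))
a=cv2.imread('pics/scene6.png')[260:340,240:360]
cv2.imwrite('pics/m6.png',cv2.resize(a,(720,480),interpolation=2))"
```

```text
t 11.7 pos [ 565.7 -231.7    1.6] F [ 0.2 -0.2 -1.1] w 18.4 u az 90.33
scene b 0.6 sp [565.2 -98.5  41.8] [90.28  0.87] col -57.6 tip [564.7   5.5  40.2] [0.41 0.82 1.45] 1194 | spool [564.7  34.4  40.2] 90.36 2581 | tip in spool [-28.9   0.2  -0.1]
side b 2.6 sp [ 566.  -110.4   41.9] [90.24  0.79] col -46.4 tip [565.5  -6.5  40.4] [0.52 1.11 1.75] 705 | spool [565.6  34.1  39.8] 91.31 221 | tip in spool [-40.6   1.    0.6]
```

View pics/m6.png

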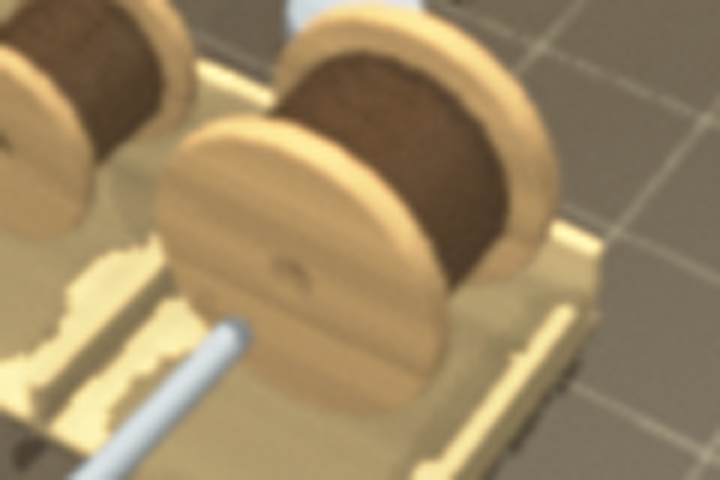

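Request:
jog_arm:
  targets:
    - [[0.4, -3, -0.6, 0, 0], [0.4, -7, -0.6, 0, 0], [0.4, -10, -0.6, 0, 0], [0.4, -12, -0.6, 0, 0], [0.4, -13, -0.6, 0, 0], [0.4, -14, -0.6, 0, 0], [0.4, -15, -0.6, 0, 0], [0.4, -16, -0.6, 0, 0], [0.4, -16, -0.6, 0, 0]]

```text
t: 12.92
position: [565.9, -215.8, 2.0]
tool_rot: [3.139, 0.009, -0.005]
force: [-0.4, 0.9, -1.5]
width: 18.0
```

```bash
python3 -c "
from look import *
look(7,('scene','side'))
a=cv2.imread('pics/scene7.png')[260:340,240:360]
cv2.imwrite('pics/m7.png',cv2.resize(a,(720,480),interpolation=2))"
```

```text
t 12.925 pos [ 565.9 -215.8    2. ] F [-0.4  0.9 -1.5] w 18.0 u az 90.32
scene b 0.6 sp [565.4 -89.   42.9] [90.4  0. ] col -51.3 tip [564.7  15.   42.9] [ 0.83  9.   16.47] 1674 | spool [564.7  34.3  40.3] 90.35 2564 | tip in spool [-19.4   0.1   2.6]
side b 2.7 sp [564.5 -91.8  42.4] [92.8   0.88] col -49.2 tip [559.4  12.1  40.8] [1.05 2.39 8.69] 788 | spool [565.8  34.3  40.6] 91.28 350 | tip in spool [-22.    6.9   0.2]
```

Request:
jog_arm:
  targets:
    - [[0, -1, 0, 0, 0], [0, -2, 0, 0, 0], [0, -3, 0, 0, 0], [0, -4, 0, 0, 0], [0, -4, 0, 0, 0]]

```text
t: 13.65
position: [565.9, -211.8, 2.0]
tool_rot: [3.139, 0.009, -0.005]
force: [0.3, 0.3, -1.5]
width: 18.5
```

```bash
python3 -c "
from look import *
look(8,('scene',))
a=cv2.imread('pics/scene8.png')[260:340,240:360]
cv2.imwrite('pics/m8.png',cv2.resize(a,(720,480),interpolation=2))"
```

```text
t 13.65 pos [ 565.9 -211.8    2. ] F [ 0.3  0.3 -1.5] w 18.5 u az 90.32
scene b 0.6 sp [565.5 -96.4  42.9] [90.32 -0.13] col -40.0 tip [564.9   7.6  43.2] [ 0.89  9.24 16.45] 1638 | spool [564.8  34.3  40.2] 90.36 2574 | tip in spool [-26.7   0.    3. ]
```

View pics/m8.png

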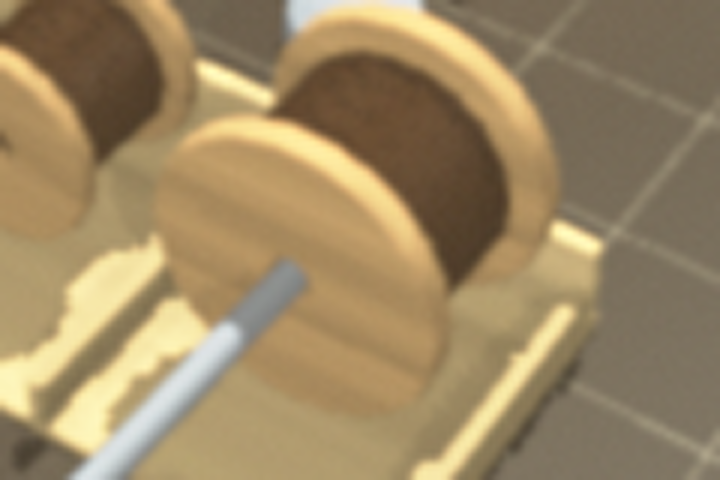

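Request:
jog_arm:
  targets:
    - [[0, -2, 0, 0, 0], [0, -4, 0, 0, 0], [0, -6, 0, 0, 0], [0, -8, 0.1, 0, 0], [0, -10, 0.1, 0, 0], [0, -12, 0.2, 0, 0], [0, -14, 0.2, 0, 0], [0, -16, 0.2, 0, 0], [0, -16, 0.2, 0, 0]]

```text
t: 14.82
position: [565.8, -195.7, 1.8]
tool_rot: [3.139, 0.009, -0.005]
force: [1.0, 0.2, -0.4]
width: 18.5
```

Request:
jog_arm:
  targets:
    - [[0, -3, 0, 0, 0], [0, -6, 0.1, 0, 0], [0, -9, 0.1, 0, 0], [0, -12, 0.2, 0, 0], [0, -15, 0.2, 0, 0], [0, -18, 0.3, 0, 0], [0, -21, 0.3, 0, 0], [0, -24, 0.4, 0, 0], [0, -27, 0.4, 0, 0], [0, -30, 0.4, 0, 0], [0, -30, 0.4, 0, 0]]

```text
t: 16.2
position: [565.6, -165.4, 1.3]
tool_rot: [3.139, 0.01, -0.005]
force: [0.1, -0.2, -1.2]
width: 18.5
```

```bash
python3 -c "
from look import *
look(9,('scene',))"
```

```text
t 16.2 pos [ 565.6 -165.4    1.3] F [ 0.1 -0.2 -1.2] w 18.5 u az 90.35
scene b 0.6 sp [565.6 -24.6  45.7] [89.86 -2.91] col -65.2 tip [565.9  79.2  51. ] [ 1.9  11.59 16.63] 1194 | spool [564.7  34.3  40.2] 90.36 2568 | tip in spool [44.9 -1.5 10.8]
```

Request:
jog_arm:
  targets:
    - [[0, -3, 0, 0, 0], [0, -6, 0.1, 0, 0], [0, -9, 0.1, 0, 0], [0, -12, 0.2, 0, 0], [0, -15, 0.2, 0, 0], [0, -18, 0.3, 0, 0], [0, -21, 0.3, 0, 0], [0, -25, 0.4, 0, 0], [0, -29, 0.4, 0, 0], [0, -33, 0.5, 0, 0], [0, -36, 0.5, 0, 0], [0, -36, 0.5, 0, 0]]

```text
t: 17.75
position: [565.4, -129.3, 0.7]
tool_rot: [3.139, 0.01, -0.005]
force: [-0.7, 0.3, -2.1]
width: 18.5
```

Request:
jog_arm:
  targets:
    - [[0, -3, 0, 0, 0], [0, -6, 0.1, 0, 0], [0, -9, 0.1, 0, 0], [0, -12, 0.2, 0, 0], [0, -15, 0.2, 0, 0], [0, -18, 0.3, 0, 0], [0, -21, 0.3, 0, 0], [0, -25, 0.4, 0, 0], [0, -29, 0.4, 0, 0], [0, -33, 0.5, 0, 0], [0, -35, 0.5, 0, 0], [0, -35, 0.5, 0, 0]]

```text
t: 19.25
position: [565.2, -94.1, 0.1]
tool_rot: [3.139, 0.011, -0.005]
force: [0.1, 0.6, -1.6]
width: 18.6
```

```bash
cat > gap.py <<'E'
from look import *
def gap(k,names=('scene','side','wrist'),L0=(565.1,34.1,41)):
    o,g,y=held(); print('t',o['t'],'pos',o['position'].round(1),'F',o['force'].round(1),'az',np.degrees(y).round(2))
    for n in names:
        p,d,P,c=grab(n); np.savez(f'{n}{k}.npz',p=p,d=d,P=P); cv2.imwrite(f'pics/{n}{k}.png',p[:,:,::-1])
        b=bench(P) if n!='wrist' else 1.9
        s,q=spoolfit(P,b,L0)
        Q=loc((P-[0,0,b]).reshape(-1,3),s[:3],y)
        r=np.hypot(Q[:,1],Q[:,2]); m=(Q[:,0]<-29)&(Q[:,0]>-75)&(r<14)
        col=Q[m&(r>6.5)&(r<12.5)]; sh=Q[m&(r<6.5)]
        print(n,'spool',s[:3].round(1),np.degrees(s[3]).round(2),q,'collar pts',len(col),'x pct',np.percentile(col[:,0],[2,10,50,90,98]).round(1) if len(col) else '','shaft',len(sh))
E
python3 -c "
from gap import *
gap(10,('scene','side'))
a=cv2.imread('pics/scene10.png')[240:400,180:380]
cv2.imwrite('pics/m10.png',cv2.resize(a,(750,600),interpolation=2))"
```

```text
t 19.25 pos [ 5.652e+02 -9.410e+01  1.000e-01] F [ 0.1  0.6 -1.6] az 90.38
scene spool [564.8  34.4  40.3] 90.41 2508 collar pts 79 x pct [-62.1 -61.6 -58.3 -54.2 -42.5] shaft 79
side spool [565.7  33.9  40.2] 90.66 1591 collar pts 81 x pct [-62.6 -62.3 -59.5 -54.2 -52.9] shaft 93
```

View pics/m10.png

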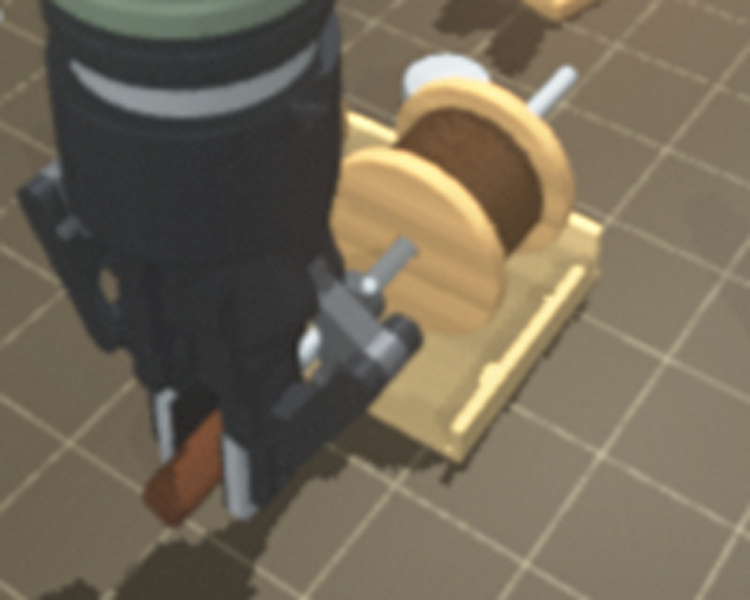

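Request:
jog_arm:
  targets:
    - [[0, -3, 0, 0, 0], [0, -6, 0.1, 0, 0], [0, -9, 0.1, 0, 0], [0, -12, 0.2, 0, 0], [0, -15, 0.2, 0, 0], [0, -18, 0.3, 0, 0], [0, -20, 0.3, 0, 0], [0, -22, 0.3, 0, 0], [0, -22, 0.3, 0, 0], [0, -22, 0.3, 0, 0]]

```text
t: 20.6
position: [565.1, -72.4, -0.2]
tool_rot: [3.139, 0.01, -0.005]
force: [-0.1, -0.1, -0.9]
width: 18.4
```

```bash
python3 -c "
from gap import *
gap(11,('scene','side'))"
```

```text
t 20.6 pos [ 5.651e+02 -7.240e+01 -2.000e-01] F [-0.1 -0.1 -0.9] az 90.36
scene spool [564.8  34.   40.2] 91.01 2093 collar pts 23 x pct [-37.3 -36.3 -33.3 -31.7 -31.2] shaft 45
side spool [565.6  33.6  40.3] 90.06 1426 collar pts 74 x pct [-40.9 -40.2 -36.9 -32.5 -31.1] shaft 27
```

Request:
jog_arm:
  targets:
    - [[0, -0.5, 0, 0, 0], [0, -1, 0, 0, 0], [0, -1.5, 0, 0, 0], [0, -2, 0, 0, 0], [0, -2.5, 0, 0, 0], [0, -3, 0, 0, 0], [0, -3.5, 0, 0, 0], [0, -3.5, 0, 0, 0]]

```text
t: 21.7
position: [565.1, -69.0, -0.2]
tool_rot: [3.139, 0.01, -0.005]
force: [-0.3, -0.0, -0.6]
width: 18.3
```

```bash
python3 -c "
from gap import *
gap(12,('scene','side'))"
```

```text
t 21.7 pos [ 5.651e+02 -6.900e+01 -2.000e-01] F [-0.3 -0.  -0.6] az 90.36
scene spool [564.7  33.9  40.2] 91.05 2019 collar pts 14 x pct [-45.8 -31.8 -30.  -29.1 -29. ] shaft 45
side spool [565.7  33.6  40.3] 90.04 1396 collar pts 69 x pct [-37.3 -36.9 -34.4 -30.1 -29.4] shaft 24
```

Request:
jog_arm:
  targets:
    - [[0, -0.4, 0, 0, 0], [0, -0.8, 0, 0, 0], [0, -1.2, 0, 0, 0], [0, -1.5, 0, 0, 0], [0, -1.5, 0, 0, 0]]

```text
t: 22.42
position: [565.3, -67.7, -0.1]
tool_rot: [3.139, 0.01, -0.004]
force: [0.5, -3.1, -1.4]
width: 18.4
```

Request:
jog_arm:
  targets:
    - [[0, -0.4, 0, 0, 0], [0, -0.8, 0, 0, 0], [0, -1.0, 0, 0, 0], [0, -1.0, 0, 0, 0]]

```text
t: 22.92
position: [565.7, -67.5, 0.2]
tool_rot: [3.137, 0.01, -0.003]
force: [0.7, -5.6, -0.4]
width: 18.1
```

```bash
python3 -c "
from gap import *
gap(13,('scene','side'))"
```

```text
t 22.925 pos [ 5.657e+02 -6.750e+01  2.000e-01] F [ 0.7 -5.6 -0.4] az 90.37
scene spool [565.1  35.4  40.5] 91.52 1993 collar pts 4 x pct [-31.5 -31.1 -29.8 -29.6 -29.6] shaft 47
side spool [565.9  35.1  40.5] 90.65 1396 collar pts 62 x pct [-37.3 -36.8 -34.4 -29.9 -29.2] shaft 26
```

Request:
jog_arm:
  targets:
    - [[0, 0, -1, 0, 0], [0, 0, -2, 0, 0], [0, 0, -3, 0, 0], [0, 0, -4.5, 0, 0], [0, 0, -6, 0, 0], [0, 0, -8, 0, 0], [0, 0, -10, 0, 0], [0, 0, -12, 0, 0], [0, 0, -12, 0, 0]]
  force: 120

```text
t: 24.15
position: [566.1, -67.3, 12.5]
tool_rot: [3.138, 0.01, -0.002]
force: [0.5, -0.7, -2.5]
width: 17.9
```

```bash
cat >> gap.py <<'E'
def held_spool(k,names=('scene','side'),dz=0,col=-44):
    # fit spool with full pose, shaft tip part, given held tool
    o,g,y=held(); print('t',o['t'],'pos',o['position'].round(1),'F',o['force'].round(1),'w',round(o['width'],1),'az',np.degrees(y).round(2))
    for n in names:
        p,d,P,c=grab(n); np.savez(f'{n}{k}.npz',p=p,d=d,P=P); cv2.imwrite(f'pics/{n}{k}.png',p[:,:,::-1])
        b={'scene':.6,'side':2.65,'wrist':1.9}[n]
        Q=P.reshape(-1,3); Q=Q[~np.isnan(Q[:,0])]-[0,0,b]
        L=loc(Q,g,y); s=Q[(L[:,0]>-75)&(L[:,0]<115)&(np.abs(L[:,1])<46)&(np.abs(L[:,2]+2)<46)]
        def f(v):
            G=loc(s,v[:3],v[3],v[4]); S=G-[v[5],0,0]
            return np.min([cyl(G,-75,104,4),np.abs(cyl(G,-53+v[6]-v[6]+v[6]+44+0,-44+v[6]+44,10)) if 0 else np.abs(cyl(G,v[6]-9,v[6],10)),cyl(S,-28,-22,38),cyl(S,22,28,38),np.abs(cyl(S,-22,22,29.2))],0)
        best=None
        for p0 in(0,.04):
            r=least_squares(f,[*(g-[0,0,3]),y,p0,col+28,col],loss='soft_l1',f_scale=1,diff_step=1e-5,x_scale=[1,1,1,.01,.01,1,1])
            if best is None or r.cost<best.cost: best=r
        v=best.x; c3=v[:3]+v[5]*R.from_euler('ZY',v[3:5]).as_matrix()[:,0]
        print(n,len(s),'sp',v[:3].round(1),np.degrees(v[3:5]).round(2),'spool x',v[5].round(1),'col',v[6].round(1),'gap',(v[5]-28-v[6]).round(1),'spool ctr',c3.round(1),'tip',tipof(v).round(1),np.percentile(np.abs(f(v)),[50,80,95]).round(2))
E
python3 -c "
from gap import *
held_spool(14)"
```

```text
t 24.15 pos [566.1 -67.3  12.5] F [ 0.5 -0.7 -2.5] w 17.9 az 90.36
scene 2595 sp [566.7  49.7  48.7] [90.18  1.43] spool x -14.1 col -49.7 gap 7.7 spool ctr [566.8  35.7  49.1] tip [566.4 153.7  46.1] [ 0.84  1.63 16.6 ]
side 2005 sp [565.3  47.4  48.6] [90.07  1.46] spool x -12.2 col -39.7 gap -0.5 spool ctr [565.3  35.2  48.9] tip [565.2 151.3  46. ] [ 1.01  2.01 22.92]
```

Request:
jog_arm:
  targets:
    - [[0, 0, -3, 0, 0], [0, 0, -8, 0, 0], [0, 0, -15, 0, 0], [0, 0, -25, 0, 0], [0, 0, -37, 0, 0], [0, 0, -50, 0, 0], [0, 0, -63, 0, 0], [0, 0, -76, 0, 0], [0, 0, -89, 0, 0], [0, 0, -100, 0, 0], [0, 0, -106, 0, 0], [0, 0, -108, 0, 0]]

```text
t: 25.75
position: [566.2, -67.0, 120.7]
tool_rot: [3.137, 0.01, -0.002]
force: [1.0, -0.5, -3.2]
width: 17.9
```

Request:
jog_arm:
  targets:
    - [[0, 0, -4, 0, 0], [0, 0, -5, 0, 0], [0, 0, -5, 0, 0], [0, 0, -5, 0, 0]]

```text
t: 26.25
position: [565.9, -66.9, 125.4]
tool_rot: [3.138, 0.01, -0.003]
force: [-0.5, 0.5, -2.5]
width: 17.8
```

```bash
python3 -c "
from gap import *
held_spool(15,('scene','side','wrist'))
a=cv2.imread('pics/scene15.png')[120:380,150:450];b=cv2.imread('pics/wrist15.png')
cv2.imwrite('pics/m15.png',np.hstack([cv2.resize(a,(400,347)),cv2.resize(b,(400,347))]))"
```

```text
t 26.25 pos [565.9 -66.9 125.4] F [-0.5  0.5 -2.5] w 17.8 az 90.36
scene 2685 sp [565.9  49.8 162. ] [90.14  1.06] spool x -13.7 col -40.7 gap -1.0 spool ctr [566.   36.1 162.3] tip [565.7 153.8 160.1] [0.52 1.09 1.79]
side 2045 sp [566.8  47.8 162.2] [90.01  1.54] spool x -12.2 col -39.9 gap -0.2 spool ctr [566.9  35.7 162.5] tip [566.8 151.8 159.4] [0.62 1.19 1.98]
wrist 23069 sp [566.7  50.5 161.7] [89.93  2.91] spool x -15.1 col -45.4 gap 2.3 spool ctr [566.7  35.5 162.4] tip [566.8 154.4 156.4] [0.39 0.77 1.24]
```

View pics/m15.png

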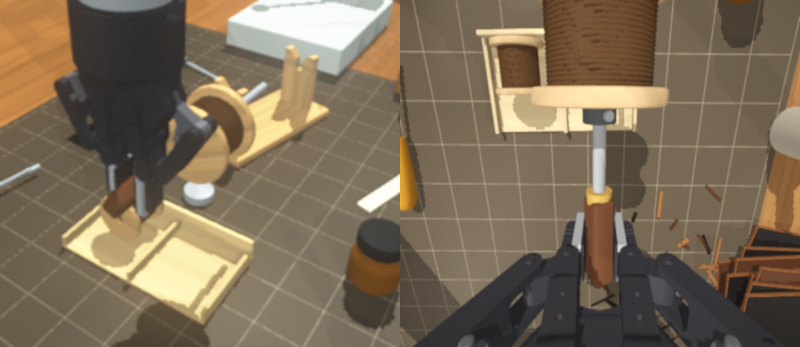

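The spool is on the shaft with its flange at (600,97) touching the collar at (600,115), and both are clear of the tray. I'll carry it over the stand.

Request:
jog_arm:
  targets:
    - [[-3, -8, 0, 0, 0], [-9, -25, 0, 1, 0], [-18, -50, 0, 2.5, 0], [-28, -78, 0, 4, 0], [-38, -107, 0, 5.5, 0], [-49, -137, 0, 7, 0], [-59, -167, 0, 9, 0], [-70, -196, 0, 10.5, 0], [-79, -222, 0, 12, 0], [-86, -243, 0, 13, 0], [-91, -255, 0, 13.8, 0], [-92, -258.4, 0, 13.8, 0]]

```text
t: 27.9
position: [471.4, 191.8, 124.5]
tool_rot: [3.116, -0.364, -0.003]
force: [0.6, 0.4, -2.6]
width: 18.0
```

Request:
jog_arm:
  targets:
    - [[0, 0, 0, 0, 0], [0, 0, 0, 0, 0], [0, 0, 0, 0, 0]]

```text
t: 28.28
position: [471.6, 191.4, 124.5]
tool_rot: [3.116, -0.366, -0.003]
force: [0.2, -0.1, -2.5]
width: 17.8
```

```bash
cat >> gap.py <<'E'
def standfit(k,names):
    for n in names:
        P=np.load(f'{n}{k}.npz')['P'].reshape(-1,3); b={'scene':.6,'side':2.65,'wrist':1.9}[n]
        P=P[~np.isnan(P[:,0])]-[0,0,b]; y=np.radians(76.3); L=loc(P,[500.6,304.4,0],y)
        s=P[(np.abs(L[:,0])<112)&(np.abs(L[:,1])<55)&(L[:,2]>7)&(L[:,2]<102)]
        r=least_squares(lambda v:dstand(s,*v),[500.6,304.4,y],loss='soft_l1',f_scale=1,diff_step=1e-5,x_scale=[1,1,.01]); v=r.x
        print(n,'stand',len(s),v[:2].round(1),np.degrees(v[2]).round(2))
E
python3 -c "
from gap import *
held_spool(16,('scene','side','wrist')); standfit(16,('scene','side','wrist'))"
```

```text
t 28.275 pos [471.6 191.4 124.5] F [ 0.2 -0.1 -2.5] w 17.8 az 76.62
scene 1836 sp [498.7 302.5 161.3] [76.16  1.65] spool x -11.1 col -38.7 gap -0.4 spool ctr [496.  291.8 161.6] tip [523.5 403.5 158.3] [0.62 1.24 2.16]
side 218 sp [500.2 306.4 162.2] [76.35  1.98] spool x -15.1 col -42.7 gap -0.4 spool ctr [496.7 291.7 162.8] tip [524.7 407.4 158.6] [0.64 1.22 1.9 ]
wrist 23104 sp [500.4 305.2 160.7] [76.21  2.93] spool x -14.7 col -45.1 gap 2.4 spool ctr [496.9 290.9 161.5] tip [525.2 406.1 155.4] [0.4  0.77 1.25]
scene stand 4062 [499.8 305.4] 76.49
side stand 2137 [500.7 304.8] 76.27
wrist stand 3123 [501.1 303.7] 76.53
```

Request:
jog_arm:
  targets:
    - [[0.8, 0, 3, -0.2, 0], [0.8, 0, 10, -0.2, 0], [0.8, 0, 20, -0.2, 0], [0.8, 0, 31, -0.2, 0], [0.8, 0, 42, -0.2, 0], [0.8, 0, 52, -0.2, 0], [0.8, 0, 61, -0.2, 0], [0.8, 0, 69, -0.2, 0], [0.8, 0, 75, -0.2, 0], [0.8, 0, 78, -0.2, 0], [0.8, 0, 78, -0.2, 0]]

```text
t: 29.8
position: [472.1, 191.0, 46.4]
tool_rot: [3.116, -0.36, -0.003]
force: [-0.2, 0.0, -2.3]
width: 17.9
```

```bash
python3 -c "
from gap import *
held_spool(17,('scene','side','wrist'))"
```

```text
t 29.8 pos [472.1 191.   46.4] F [-0.2  0.  -2.3] w 17.9 az 76.83
scene 1908 sp [500.7 301.2  81.6] [74.22  3.1 ] spool x -10.3 col -61.2 gap 22.9 spool ctr [497.9 291.3  82.2] tip [529.  401.1  76. ] [ 1.63 14.47 26.03]
side 118 sp [501.2 305.1  84.1] [76.14  2.6 ] spool x -14.1 col -69.7 gap 27.6 spool ctr [497.8 291.4  84.8] tip [526.1 405.9  79.4] [0.67 1.62 2.84]
wrist 26600 sp [500.9 305.1  82.6] [76.4  3.9] spool x -16.9 col -65.5 gap 20.6 spool ctr [497.  288.7  83.7] tip [525.3 406.   75.5] [ 0.56  1.4  13.21]
```

Request:
jog_arm:
  targets:
    - [[0, 0, 1, 0, 0], [0, 0, 2, 0, 0], [0, 0, 3, 0, 0], [0, 0, 4, 0, 0], [0, 0, 5, 0, 0], [0, 0, 6, 0, 0], [0, 0, 7, 0, 0], [0, 0, 7, 0, 0]]

```text
t: 30.95
position: [472.4, 191.0, 39.7]
tool_rot: [3.117, -0.36, -0.002]
force: [0.5, -0.5, -3.1]
width: 17.9
```

Request:
jog_arm:
  targets:
    - [[0, 0, 1, 0, 0], [0, 0, 2, 0, 0], [0, 0, 3, 0, 0], [0, 0, 3, 0, 0]]

```text
t: 31.45
position: [472.5, 191.1, 36.7]
tool_rot: [3.117, -0.36, -0.002]
force: [-0.1, -0.8, -1.9]
width: 17.9
```

```bash
python3 - <<'E'
from gap import *
o=get_obs(); print(o['position'],o['force'],o['wrist_torque'])
for n in('scene','side','wrist'):
    p,d,P,c=grab(n); cv2.imwrite(f'pics/{n}18.png',p[:,:,::-1]); b={'scene':.6,'side':2.65,'wrist':1.9}[n]
    L=loc((P-[0,0,b]).reshape(-1,3),[500.6,304.4,0],np.radians(76.4))
    for a in range(-150,110,10):
        s=L[(L[:,0]>a)&(L[:,0]<a+10)&(np.abs(L[:,1])<5)&(L[:,2]>62)&(L[:,2]<98)]
        if len(s)>5 and (a>=20 or a<-55): print(n,a,len(s),'y',s[:,1].mean().round(1),'ztop',np.percentile(s[:,2],92).round(1))
E
```

```text
[472.49308392 191.06058859  36.72985122] [-0.06024122 -0.76216394 -1.89231422] [-0.1645481  -0.0106008  -0.02409465]
scene -150 50 y -1.0 ztop 88.9
scene -140 24 y -1.8 ztop 90.1
scene -130 18 y -1.4 ztop 89.7
scene -80 17 y -0.9 ztop 74.3
scene 50 13 y -1.5 ztop 78.1
scene 60 27 y -1.0 ztop 78.4
scene 70 9 y -0.4 ztop 78.1
side -150 44 y 0.1 ztop 89.0
side -140 18 y -0.1 ztop 91.0
side -130 21 y -0.1 ztop 90.5
side -120 20 y 0.6 ztop 89.1
side -110 26 y -0.2 ztop 89.6
side -100 12 y 0.8 ztop 90.0
side -90 6 y 0.6 ztop 86.0
side -80 18 y -0.0 ztop 82.1
side -70 8 y 0.6 ztop 81.4
wrist -150 125 y -0.3 ztop 90.3
wrist -140 369 y 0.0 ztop 90.4
wrist -130 383 y -0.0 ztop 90.3
wrist -120 427 y -0.1 ztop 90.0
wrist -110 438 y -0.0 ztop 89.8
wrist -100 532 y -0.2 ztop 89.3
wrist -90 544 y -0.1 ztop 86.1
wrist -80 455 y -0.0 ztop 82.0
wrist -70 443 y -0.1 ztop 81.9
wrist -60 452 y -0.1 ztop 86.5
```

Request:
jog_arm:
  targets:
    - [[0, 0, 0.7, 0, 0], [0, 0, 1.4, 0, 0], [0, 0, 2.1, 0, 0], [0, 0, 2.8, 0, 0], [0, 0, 3.5, 0, 0], [0, 0, 4, 0, 0], [0, 0, 4, 0, 0]]

```text
t: 32.48
position: [472.7, 191.1, 32.9]
tool_rot: [3.117, -0.36, -0.001]
force: [0.8, -1.0, -0.2]
width: 17.8
```

Request:
jog_arm:
  targets:
    - [[0, 0, 0.5, 0, 0], [0, 0, 1, 0, 0], [0, 0, 1, 0, 0]]

```text
t: 32.85
position: [472.9, 191.1, 32.1]
tool_rot: [3.117, -0.36, -0.001]
force: [0.6, -0.6, -0.0]
width: 17.8
```

```bash
cat > prof.py <<'E'
from gap import *
def prof(k,names=('scene','side','wrist')):
  o=get_obs(); print(o['t'],o['position'],o['force'],o['width'])
  for n in names:
    p,d,P,c=grab(n); np.savez(f'{n}{k}.npz',p=p,d=d,P=P);cv2.imwrite(f'pics/{n}{k}.png',p[:,:,::-1]); b={'scene':.6,'side':2.65,'wrist':1.9}[n]
    L=loc((P-[0,0,b]).reshape(-1,3),[500.6,304.4,0],np.radians(76.4)); out=[]
    for a in list(range(-150,-55,10))+list(range(20,110,10)):
        s=L[(L[:,0]>a)&(L[:,0]<a+10)&(np.abs(L[:,1])<5)&(L[:,2]>62)&(L[:,2]<98)]
        if len(s)>5: out.append((a,float(s[:,1].mean().round(1)),float(np.percentile(s[:,2],92).round(1))))
    print(n,out)
E
python3 -c "
from prof import *
prof(19)"
```

```text
32.85 [472.92543183 191.10362722  32.13735776] [ 0.62687111 -0.59290869 -0.02377125] 17.82117991243651
scene [(-150, -0.8, 83.7), (-140, -1.9, 85.0), (-130, -1.2, 85.2), (-80, -3.3, 71.0), (50, -1.3, 77.6), (60, -0.7, 77.3), (70, -0.6, 77.5)]
side [(-150, -0.2, 84.1), (-140, -0.4, 85.0), (-130, 0.3, 85.6), (-120, 0.1, 85.2), (-110, -0.2, 86.1), (-100, 1.0, 84.9), (-90, 0.6, 82.1), (-80, -0.2, 79.2), (-70, -0.1, 77.9)]
wrist [(-150, -0.4, 85.1), (-140, 0.0, 85.3), (-130, -0.0, 85.3), (-120, 0.0, 85.4), (-110, -0.0, 85.3), (-100, -0.1, 85.1), (-90, -0.1, 82.1), (-80, -0.1, 78.4), (-70, -0.2, 78.5), (-60, -0.2, 83.6)]
```

Request:
jog_arm:
  targets:
    - [[0, 0, 0.3, 0, 0.2], [0, 0, 0.3, 0, 0.25], [0, 0, 0.3, 0, 0.3], [0, 0, 0.3, 0, 0.4], [0, 0, 0.3, 0, 0.6], [0, 0, 0.3, 0, 0.8], [0, 0, 0.3, 0, 0.8], [0, 0, 0.3, 0, 0.8]]
  force: 20

```text
t: 34.0
position: [472.9, 191.1, 31.8]
tool_rot: [3.117, -0.36, -0.001]
force: [-0.0, 0.6, -0.8]
width: 68.3
```

Request:
jog_arm:
  targets:
    - [[0, 0, -5, 0, 0.8], [0, 0, -20, 0, 0.8], [0, 0, -50, 0, 0.8], [0, 0, -90, 0, 0.8], [0, 0, -140, 0, 0.8], [0, 0, -160, 0, 0.8], [0, 0, -160, 0, 0.8], [0, 0, -160, 0, 0.8]]

```text
t: 35.0
position: [472.3, 191.5, 191.1]
tool_rot: [3.117, -0.36, -0.003]
force: [-0.8, -0.2, -0.2]
width: 68.7
```

```bash
python3 - <<'E'
from prof import *
prof(20)
# spool + spindle + collar fits in stand frame
for n in('scene','side','wrist'):
    b={'scene':.6,'side':2.65,'wrist':1.9}[n]
    P=np.load(f'{n}20.npz')['P'].reshape(-1,3); P=P[~np.isnan(P[:,0])]-[0,0,b]
    L=loc(P,[500.6,304.4,75],np.radians(76.4))
    s=L[(L[:,0]>-155)&(L[:,0]<112)&(np.abs(L[:,1])<46)&(L[:,2]>-36)&(L[:,2]<46)]
    s=s[~((np.abs(np.abs(s[:,0])-74)<9)&(np.abs(s[:,1])>4.5))]
    f=lambda v:(lambda G:np.min([np.abs(dspindle(s,[v[0],v[1],v[2]],v[3],v[4],v[5])),cyl(G,-28,-22,38),cyl(G,22,28,38),np.abs(cyl(G,-22,22,29.2))],0))(loc(s,[v[6],v[7],v[8]],v[9],v[10]))
    r=least_squares(f,[0,0,0,0,0,-44,-15,0,0,0,0],loss='soft_l1',f_scale=1,diff_step=1e-5,x_scale=[1,1,1,.01,.01,1,1,1,1,.01,.01]); v=r.x
    print(n,len(s),'spindle',v[:3].round(1),np.degrees(v[3:5]).round(2),'collar',v[5].round(1),'spool',v[6:9].round(1),'tilt',np.degrees(v[9:]).round(2),'gap',(v[6]-28-v[0]-v[5]).round(2),np.percentile(f(v),[50,95]).round(2))
w=cv2.imread('pics/wrist20.png'); a=cv2.imread('pics/scene20.png')[130:260,270:420]
cv2.imwrite('pics/m20.png',np.hstack([cv2.resize(w,(440,330)),cv2.resize(a,(360,330),interpolation=2)]))
E
```

```text
35.0 [472.27774341 191.52202059 191.06711594] [-0.82933818 -0.16740606 -0.20064986] 68.66447995400023
scene [(-150, -0.7, 83.6), (-140, -2.4, 84.9), (-130, -1.9, 85.0), (-120, -2.6, 84.8), (-110, -2.1, 85.0), (-100, -1.9, 84.8), (-90, -1.7, 81.6), (-80, -2.3, 77.8), (50, -1.9, 77.6), (60, -1.3, 77.8), (70, -0.1, 77.4)]
side [(-150, -0.3, 84.1), (-140, -0.1, 85.8), (-130, 0.2, 85.8), (-120, 0.0, 85.0), (-110, 0.3, 85.5), (-100, 0.5, 85.0), (-90, 0.8, 82.8), (-80, -0.8, 78.1), (-70, -0.1, 78.7), (-60, 0.4, 82.2), (60, 0.2, 78.9), (70, 1.0, 78.0), (80, 0.2, 78.8), (90, 0.7, 78.6)]
wrist [(-150, -0.0, 85.4), (-140, 0.1, 85.3), (-130, 0.1, 85.6), (-120, 0.2, 85.6), (-110, 0.1, 85.5), (-100, -0.1, 85.3), (-90, -0.2, 82.2), (-80, 0.1, 78.3), (-70, -0.2, 78.5), (-60, -0.2, 82.6), (20, 0.1, 78.6), (30, 0.2, 78.9), (40, 0.2, 78.4)]
scene 2044 spindle [ 1.4 -1.  -6.8] [-0.01  2.39] collar -45.2 spool [-13.2   0.6  -2.4] tilt [-0.02 -0.08] gap 2.61 [0.45 4.76]
side 1517 spindle [ 0.6 -0.1 -0.8] [ 0.47 -0.21] collar -41.6 spool [-13.5  -0.4  -2.1] tilt [ 0.2  -0.42] gap -0.38 [0.38 2.2 ]
wrist 8088 spindle [ 1.4 -0.1 -0.9] [ 0.48 -0.09] collar -44.9 spool [-15.2  -0.3  -2.2] tilt [0.36 0.03] gap 0.32 [0.43 1.75]
```

View pics/m20.png

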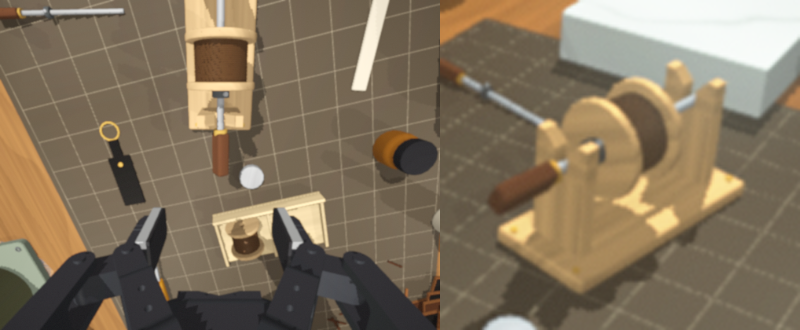

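The spindle lies in both slots and the spool hangs between the uprights against the collar, with a gap of about 0.3 mm. The gripper is clear and the small spool is still in its lane. Handing in.

```bash
python3 -c "
from bench import *
print(hand_in()); print(get_obs()['t'])"
```

```text
the job is handed in; nothing more can be done
None
the job is handed in; nothing more can be done
```

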